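Scoop inlay marbles from a tilt-out bin

ROBOT

A 6-joint arm with a two-finger parallel gripper is mounted at the origin on the work surface. World frame = base frame: x ahead of the robot, y to its left, z up, the work surface at z = 0. Lengths are in mm, angles in rad, forces in N, time in s.
With the tool pointing down it reaches from about 275 to 750 mm from the base axis. Payload 10.2 kg.
Tool frame: the origin (TCP) lies midway between the tips of the shut fingers; the grasp point (between the pads) lies 19 mm behind it; z points along the fingers, y is the line along which they close (so a half turn about z gives the same grasp; the last joint's range is limited). The gripper opens to 85 mm and grips with 20 to 120 N. Pads are 22 mm wide; open, the fingers measure 114 mm over their backs; the gripper's body (76 mm by 85 mm) begins 54 mm behind the grasp point. The pads swing forward as they close: fully open they stand 13 mm farther back than shut.
Start: joints at [-1.395, 0.313, 1.498, -0, 1.331, -0.223], TCP at [203.852, -483.813, 231.294] pointing down, gripper open.
Joint ranges: [-2.94, 2.94], [-0.97, 2.17], [0.19, 2.56], [-1.23, 4.37], [0.02, 3.11], [-2.88, 2.88]. Speed limits (rad/s): [2.39, 2.39, 3.01, 3.14, 3.14, 3.14].

INTERFACE

Orientations are given as a unit quaternion [w, x, y, z].
In Python, from rig import ctrl gives the robot as it stands.
- The arm moves only by the tool send_rows, never from a script. Its argument "targets" is a list of rows, each an object with "offset": the shift along the world's x, y, z in cm, a list of three; "spin": the turn about the world's z in rad. A call has 1 to 8 rows; each row is the pose to reach, as a shift and turn from the pose commanded when the call began; what a row does not reach only later rows make up. A row lasts 1/12 s, in which the tool goes at most 41.7 mm and 7.16 degrees, less where a joint would pass 70% of its speed; a pose out of reach is approached as far as the arm can. A call with a gripper value outside its range is refused whole. "grip" is the opening, from 0 (shut) to 1 (fully open), set as the call begins (left out, the last holds). The fingers move at their own pace and stop on an object; "squeeze" is the grip in N (left out, the last holds). Time passes only in rows, so rows that repeat a pose let the fingers close. It gives the time, the measured TCP pose, the force, the opening and the grip force at its end, in the units of the state.
- ctrl.sense(): the state, without advancing time (a new reading comes with each control period).
- ctrl.capture(name): name is "scene" or "top" or "wrist"; returns (picture, depth): 420x560x3 uint8, red, green, blue; 420x560 float32, mm along the optical axis (not along the pixel's ray), 0 where there is no reading.
- ctrl.calibration(name): a dict with "fx", "fy", "cx", "cy" (pixels), "view" (4x4, takes a point from world to camera coordinates); the wrist camera has in their place "mount" (4x4, takes a point from camera to tool coordinates, whose origin is the TCP and whose axes are the flange's). Camera axes: x right, y down, z forward; pixel columns grow to the right and rows downward; lengths in mm; the calibration is good to about 2 mm. The wrist camera is an equidistant fisheye: a pixel r from the principal point sees the ray r / f radians off the axis. A picture is of the moment at which its call begins: read the wrist's pose just before it. calibration takes no time and is no camera call.
- ctrl.finish_job(): hands the job in; it is judged then, once.
Trained networks look in the newest picture that a camera, given by its name, has taken for a name from the list of things; names that differ only in an ending like _2 or _b are one class to them, and where a whole thing is asked for, a point or a joint stands for the part that bears it (a point fixed in the world has none). Each returns a list of dicts, best first, with "conf" (0 to 1); they miss things now and then, are a little off and sometimes report something else, mostly with a low value. They report only what shows in the picture. A call takes as long as a camera call. They do not tell look-alikes from the thing itself.
- ctrl.search_frame(camera, query): "box" ([left, top, right, bottom] in pixels, round what is visible of it).
- ctrl.place_of(camera, query): "uv" ([column, row] in pixels: a listed point, or the origin of a listed thing).
The state is a dict: "time_s": time; "joints": joint angles; "dq": joint speeds; "tau": joint torques, N m; "eef_pos": TCP position; "ee_rot": TCP orientation; "force": force on the tool from outside, world axes, zero at the start; "wrist_torque": the same for the moment, N m; "grip_width": opening from 0.0 (shut) to 1.0 (fully open); "grip_force": force on a finger pad.
Only numpy, scipy, OpenCV 4.12 (cv2) and the standard library are available. Lean on these libraries where they do the work, as an engineer would, in place of code of your own. Each camera call takes 0.05 s, during which the arm holds its last target. There are 200 camera calls.

TASK

Swing the tilt-out bin that holds the amber glass marbles fully forward on its hinge, then use the steel scoop with the orange grip to carry at least three marbles from it into the white tub, spilling none on the table and never touching a marble with the fingers. Then stand the scoop back upright on its black rubber mat and swing the bin fully shut. Leave the other two bins shut, the tub where it stands, and disturb nothing else on the bench.

Things in the scene. Friction and masses are not known exactly. Their poses are not given: they have to be found in the camera images.
- marble_bin (a joint): tilt of the marble bin, rad: 0 shut (its start), 0.45 fully forward (a stop). The blue open-topped bin turns on a level hinge under its front part: front and handle swing out and down, the rear up. Stiff hinge (0.4 N m friction): it stays where left; 6 to 8 N down on the handle opens it, as much down on the rear rim or up on the handle shuts it
- marble_hinge (a point): middle of the bin's hinge line, fixed, 55 mm above the table; x axis level, from the bin's front to its rear, y along the hinge, z up; it does not tilt. At tilt q, a point that is at (x, z) in this frame when shut goes to (x cos q - z sin q, x sin q + z cos q). Grey cheeks beside the bin rise 30 mm above it, outer faces at y +-58 mm; the next bins are 150 mm away, centre to centre
- marble_floor (a point): middle of the front edge of the bin's inner floor, at the foot of the front panel; tilts with the bin (same axes as the hinge when shut). Shut, at x -32, z 14 mm from the hinge. From here the flat floor runs 110 mm to +x; inside width 88 mm, walls 4 mm. The front panel rises 70 mm, leaning outward 20 degrees. Fully forward the floor slopes 26 degrees down to here, and the marbles roll here
- marble_rear (a point): middle of the bin's rear rim (top edge of the rear wall, 4 mm thick, which leans back 25 degrees); tilts with the bin. Shut, at x 108, z 71 mm from the hinge; fully forward at x 66, z 111. The side walls are 72 mm above the hinge when shut
- marble_handle (a point): middle of the bin's handle, a level steel bar 10 mm thick, 68 mm long along y, 35 mm out from the front panel near its top; moves with the bin. Shut, it is at x -87, z 54 mm from the hinge (109 mm above the table); fully forward at x -101, z 11
- plug_bin (a joint): the same for a like bin in the same rack, with white wall plugs in it: 0 is shut; leave it shut
- wedge_bin (a joint): the same for a like bin in the same rack, with red tile wedges in it: 0 is shut; leave it shut
- scoop_grip (a point): centre of the scoop's upright orange grip block, 24 mm (along the scoop's x) by 26 mm (y) by 48 mm tall, over the middle of the pan, 104 mm above the pan's underside. Axes: z up, the pan's open nose points to -x. The scoop weighs about 0.2 kg
- scoop_pan (a point): middle of the scoop's steel pan, 12 mm above its underside (92 mm below the grip's centre), same axes. Pan 62 mm long (x), 78 wide (y), floor 2 thick, side walls 27 high along the rear 38 mm only, back wall (+x) 35 high, no wall at the nose (-x); a thin neck rises from the back wall to the grip. Marbles roll out of the nose unless it is kept a little raised
- mat: black rubber mat, fixed, 120 x 120 x 3 mm, on which the scoop stands; origin at the centre of its underside, on the table
- tub_rim (a point): centre of the mouth of the open white tub, 85 mm above its underside; outer radius 70 mm at the rim and 62 mm at the foot, walls 4 mm, inner floor 5 mm above the table; loose, about 0.25 kg
- tub_in (a point): point on the tub's axis inside it, 40 mm above its underside (45 mm below the mouth); moves with the tub
- marble0_center (a point): centre of amber glass marble 1 of 5, 20 mm across, 11 g, slick; starts in the marble bin
- marble1_center (a point): centre of amber glass marble 2 of 5, 20 mm across, 11 g, slick; starts in the marble bin
- marble2_center (a point): centre of amber glass marble 3 of 5, 20 mm across, 11 g, slick; starts in the marble bin
- marble3_center (a point): centre of amber glass marble 4 of 5, 20 mm across, 11 g, slick; starts in the marble bin
- marble4_center (a point): centre of amber glass marble 5 of 5, 20 mm across, 11 g, slick; starts in the marble bin
- sealant: blue and red sealant bottle, 48 mm wide, 190 mm tall, upright; origin at its underside; a bystander
- pigment: amber jar with white cap, 64 mm wide, 85 mm tall, upright; origin at its underside; a bystander
- varnish: varnish can, 80 mm wide, 100 mm tall, upright; origin at its underside; a bystander
- spatula: black-handled spatula lying flat, along its x axis; origin at its underside; a bystander
- brush: wooden brush lying flat, along its x axis, in front of the rack; origin at its underside; a bystander
- bucket_lid: white bucket lid, 110 mm across, 8 mm thick, lying flat; origin at its underside; a bystander
- wrench: steel wrench lying flat, along its x axis; origin at its underside; a bystander
There are look-alikes about, which are no part of the job. Of the things that look like the part that bears tub_rim, take the one that is farthest from the robot's base at the start.

How it is judged (in metres and radians):
On the way, in this order (a step that is already met when the one before it is completed fails the run):
1. the marble bin is swung fully forward (beyond 0.4 rad) (value of joint marble_bin above 0.4 rad), for 0.2 s.
2. at least one marble rides in the scoop's pan (within 50 mm of the pan point), above the table and clear of the bin (over 130 mm from its hinge, seen from above) (((distance between marble0_center and scoop_pan below 0.05 m and height (world z) of marble0_center above 0.05 m and horizontal distance between marble0_center and marble_hinge above 0.13 m) or (distance between marble1_center and scoop_pan below 0.05 m and height (world z) of marble1_center above 0.05 m and horizontal distance between marble1_center and marble_hinge above 0.13 m) or (distance between marble2_center and scoop_pan below 0.05 m and height (world z) of marble2_center above 0.05 m and horizontal distance between marble2_center and marble_hinge above 0.13 m) or (distance between marble3_center and scoop_pan below 0.05 m and height (world z) of marble3_center above 0.05 m and horizontal distance between marble3_center and marble_hinge above 0.13 m) or (distance between marble4_center and scoop_pan below 0.05 m and height (world z) of marble4_center above 0.05 m and horizontal distance between marble4_center and marble_hinge above 0.13 m))), for 0.1 s.
3. at least three marbles lie in the tub ((distance between each of marble0_center, marble1_center, marble2_center and tub_in below 0.066 m or distance between each of marble0_center, marble1_center, marble3_center and tub_in below 0.066 m or distance between each of marble0_center, marble1_center, marble4_center and tub_in below 0.066 m or distance between each of marble0_center, marble2_center, marble3_center and tub_in below 0.066 m or distance between each of marble0_center, marble2_center, marble4_center and tub_in below 0.066 m or distance between each of marble0_center, marble3_center, marble4_center and tub_in below 0.066 m or distance between each of marble1_center, marble2_center, marble3_center and tub_in below 0.066 m or distance between each of marble1_center, marble2_center, marble4_center and tub_in below 0.066 m or distance between each of marble1_center, marble3_center, marble4_center and tub_in below 0.066 m or distance between each of marble2_center, marble3_center, marble4_center and tub_in below 0.066 m)), for 0.2 s.
At the end, for the whole second after the job is handed in: At least three marbles are in the tub (within 66 mm of its inner point), the tub upright within 40 mm of its start, the scoop upright on its mat (pan within 45 mm of the centre), the marble bin shut (under 0.06 rad) and the other two too (under 0.1 rad) ((distance between each of marble0_center, marble1_center, marble2_center and tub_in below 0.066 m or distance between each of marble0_center, marble1_center, marble3_center and tub_in below 0.066 m or distance between each of marble0_center, marble1_center, marble4_center and tub_in below 0.066 m or distance between each of marble0_center, marble2_center, marble3_center and tub_in below 0.066 m or distance between each of marble0_center, marble2_center, marble4_center and tub_in below 0.066 m or distance between each of marble0_center, marble3_center, marble4_center and tub_in below 0.066 m or distance between each of marble1_center, marble2_center, marble3_center and tub_in below 0.066 m or distance between each of marble1_center, marble2_center, marble4_center and tub_in below 0.066 m or distance between each of marble1_center, marble3_center, marble4_center and tub_in below 0.066 m or distance between each of marble2_center, marble3_center, marble4_center and tub_in below 0.066 m) and value of joint marble_bin below 0.06 rad and horizontal distance between scoop_pan and mat below 0.045 m and angle between each of scoop_pan, tub_rim's own z axis and vertical below 0.12 rad and height (world z) of scoop_pan below 0.022 m and distance of tub_rim from where it was at the start of the episode below 0.04 m and value of joint each of plug_bin, wedge_bin below 0.1 rad); the robot touches nothing.
It fails at once if a marble is spilled on the table or floor (outside the tub, the bin and the scoop) ((height (world z) of marble0_center below 0.03 m and horizontal distance between marble0_center and tub_rim above 0.075 m and distance between marble0_center and scoop_pan above 0.045 m) or (height (world z) of marble1_center below 0.03 m and horizontal distance between marble1_center and tub_rim above 0.075 m and distance between marble1_center and scoop_pan above 0.045 m) or (height (world z) of marble2_center below 0.03 m and horizontal distance between marble2_center and tub_rim above 0.075 m and distance between marble2_center and scoop_pan above 0.045 m) or (height (world z) of marble3_center below 0.03 m and horizontal distance between marble3_center and tub_rim above 0.075 m and distance between marble3_center and scoop_pan above 0.045 m) or (height (world z) of marble4_center below 0.03 m and horizontal distance between marble4_center and tub_rim above 0.075 m and distance between marble4_center and scoop_pan above 0.045 m)).
It fails at once if the fingers touch a marble (contact force between the fingers and marble0 above 0.3 N or contact force between the fingers and marble1 above 0.3 N or contact force between the fingers and marble2 above 0.3 N or contact force between the fingers and marble3 above 0.3 N or contact force between the fingers and marble4 above 0.3 N).
It fails at once if another bin is swung out by more than 0.15 rad (value of joint any of plug_bin, wedge_bin above 0.15 rad).
It fails at once if a bystander is moved by more than 30 mm (distance of any of sealant, pigment, varnish, spatula, brush, bucket_lid, wrench from where it was at the start of the episode above 0.03 m).
It also fails if it takes over 72 s, if anything falls off the work surface, if the arm or the gripper's body presses on something with over 40 N, if the wrist force passes 120 N, or if a joint passes its speed limit or range.

## Working session

There is one attempt and no reset: what is moved stays moved. The work goes in short steps, Python scripts to look and compute and a tool call to move; the robot and the scene stay as the last step left them, time stands still between calls to the robot, and variables do not carry over. Pictures are saved under pics/ and viewed, at most 10 in all, crops included, and the job is handed in when it is done.

Besides the shell and the picture viewer there is one more tool, called after "Emit:" as a command line: name --argument value ..., lists and objects as JSON in quotes. send_rows: Moves the arm, as the interface text tells. Its arguments: {"type":"object","properties":{"targets":{"type":"array"},"grip":{"type":"number"},"squeeze":{"type":"number"}},"required":["targets"]}

```bash
ls; mkdir -p pics; cat > h.py <<'E'
import numpy as np, cv2
from rig import ctrl
def world(cam,uv,depth,d=None):
    c=ctrl.calibration(cam);u,v=uv
    z=d if d else np.median([x for x in depth[int(v)-2:int(v)+3,int(u)-2:int(u)+3].ravel() if x>0])
    p=np.array([(u-c['cx'])/c['fx']*z,(v-c['cy'])/c['fy']*z,z,1])
    return (np.linalg.inv(np.array(c['view']))@p)[:3]
def atz(cam,uv,h):
    c=ctrl.calibration(cam);u,v=uv
    V=np.linalg.inv(np.array(c['view']));d=V[:3,:3]@[(u-c['cx'])/c['fx'],(v-c['cy'])/c['fy'],1]
    return V[:3,3]+d*(h-V[2,3])/d[2]
E
python3 - <<'E'
from h import *
for cam in ['scene','top']:
    im,d=ctrl.capture(cam);np.save(f'pics/{cam}_d.npy',d)
    cv2.imwrite(f'pics/{cam}0.png',im[:,:,::-1])
    for q in ['marble_hinge','marble_handle','marble_rear','marble_floor','scoop_grip','scoop_pan','mat','tub_rim','marble0_center','plug_bin','wedge_bin','brush']:
        for r in (ctrl.place_of(cam,q) if q[-4:]!='_bin' else [])[:4]:
            u,v=r['uv']
            try: w=world(cam,(u,v),d).round()
            except Exception as e: w=None
            print(cam,q,round(r['conf'],2),np.round([u,v]),w)
s=ctrl.sense();print({k:np.round(v,3) for k,v in s.items()})
E
```

```text
pics
scene marble_hinge 0.87 [345. 168.] [596. 241. 112.]
scene marble_hinge 0.4 [279. 304.] [ 678. -254.   56.]
scene marble_handle 0.16 [348. 166.] [586. 292.  68.]
scene marble_rear 0.65 [380. 171.] [671. 388.   2.]
scene marble_rear 0.34 [211. 294.] [ 532. -360.  131.]
scene marble_rear 0.24 [256. 353.] [ 715. -407.   82.]
scene scoop_grip 0.68 [212. 294.] [ 533. -360.  131.]
scene scoop_pan 0.82 [211. 306.] [ 506. -360.    5.]
scene mat 0.68 [215. 314.] [ 532. -371.    6.]
scene tub_rim 0.59 [253. 190.] [346.  55.   8.]
scene tub_rim 0.58 [243. 255.] [ 476. -168.    3.]
scene tub_rim 0.47 [216. 305.] [ 516. -347.    6.]
scene marble0_center 0.67 [242. 260.] [ 486. -186.    6.]
scene brush 0.62 [285. 172.] [396. 179.  15.]
scene brush 0.35 [347. 163.] [576. 296.  72.]
top marble_hinge 0.86 [178. 200.] [569. 275.  70.]
top marble_handle 0.8 [173. 221.] [521. 301.   1.]
top marble_rear 0.81 [167. 152.] [734. 325.   2.]
top marble_rear 0.48 [403. 158.] [ 680. -367.   76.]
top marble_rear 0.19 [185. 196.] [582. 257.  70.]
top marble_floor 0.76 [178. 206.] [553. 274.  70.]
top scoop_g
[... 324 characters left out ...]
tub_rim 0.53 [174. 220.] [527. 300.   1.]
top marble0_center 0.36 [182. 199.] [569. 263.  84.]
top brush 0.62 [211. 272.] [372. 188.  19.]
top brush 0.57 [392. 283.] [ 330. -328.   15.]
{'time_s': np.float64(1.1), 'joints': array([-1.395,  0.313,  1.498,  0.   ,  1.331, -0.223]), 'dq': array([-0.   ,  0.001,  0.001,  0.   ,  0.   ,  0.001]), 'tau': array([ 1.0000e-03, -4.1217e+01, -2.5990e+01, -0.0000e+00,  1.0000e-03,
       -0.0000e+00]), 'eef_pos': array([ 203.843, -483.817,  231.276]), 'ee_rot': array([-0.   ,  0.98 ,  0.198,  0.   ]), 'force': array([ 1.105, -0.139, -0.967]), 'wrist_torque': array([-0.075,  0.038,  0.037]), 'grip_force': np.float64(0.0), 'grip_width': np.float64(0.999)}
```

View pics/scene0.png

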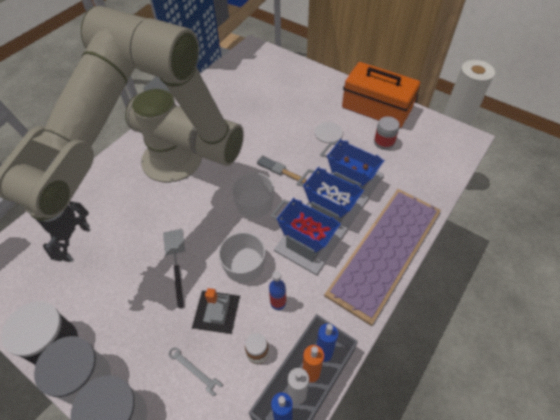

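View pics/top0.png

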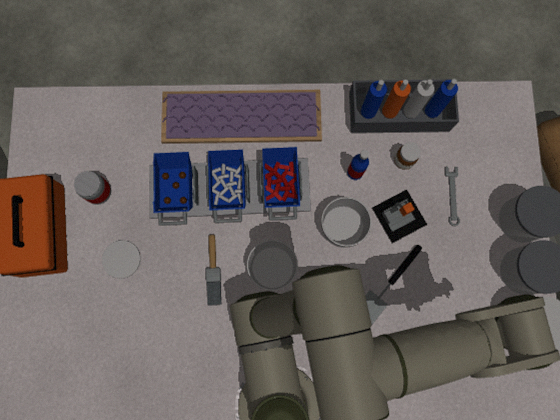

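Scene: marble bin (orange balls) is the left of the three, at top (173,185) / scene (355,160); plug bin (228,185), wedge bin (281,182). Tub candidates: top (345,222) and (271,262); the farthest from the base is (345,222). The scoop is on the mat at (400,215), orange grip at (407,210); other orange things are the toolbox (30,225) and a bottle (398,98).

```bash
cat >> h.py <<'E'
def cloud(cam,d):
    c=ctrl.calibration(cam);v,u=np.mgrid[:420,:560]
    P=np.stack([(u-c['cx'])/c['fx']*d,(v-c['cy'])/c['fy']*d,d,np.ones_like(d)],-1)
    W=(P@np.linalg.inv(np.array(c['view'])).T)[...,:3]; W[d<=0]=np.nan
    return W
E
python3 - <<'E'
from h import *
im=cv2.imread('pics/top0.png');d=np.load('pics/top_d.npy');W=cloud('top',d)
hsv=cv2.cvtColor(im,cv2.COLOR_BGR2HSV)
def reg(a,b,c,e): m=np.zeros((420,560),bool);m[b:e,a:c]=1;return m
z=W[...,2]
m=reg(310,185,380,255)&(z>70)&(z<100); p=W[m]; (c,r)=cv2.minEnclosingCircle(p[:,:2].astype(np.float32)); print('tub',c,r,np.median(p[:,2]),len(p))
m=reg(370,185,430,245)&(z>90); p=W[m];print('grip',p.mean(0),len(p),cv2.minAreaRect(p[p[:,2]>115][:,:2].astype(np.float32)),np.percentile(p[:,2],[5,95]))
m=reg(365,180,435,250)&(hsv[...,2]<60)&(z<12);p=W[m];print('mat',cv2.minAreaRect(p[:,:2].astype(np.float32)),np.median(p[:,2]))
for a,n in ((147,'marble'),(203,'plug'),(257,'wedge')):
    m=reg(a,140,a+52,232)&(hsv[...,0]>100)&(hsv[...,0]<130)&(hsv[...,1]>120)&(z>108);p=W[m];print(n,cv2.minAreaRect(p[:,:2].astype(np.float32)),len(p),np.percentile(p[:,2],[5,50,95]))
m=reg(147,205,200,232)&(z>95)&(z<125)&(hsv[...,1]<100);p=W[m];print('handle px',len(p),p.mean(0),cv2.minAreaRect(p[:,:2].astype(np.float32)))
m=reg(140,150,320,232)&(z>75)&(hsv[...,1]<100)
# rack cheeks
m=reg(140,150,320,232)&(z>20)&(hsv[...,1]<80)&(hsv[...,2]>60);p=W[m];print('rack',cv2.minAreaRect(p[:,:2].astype(np.float32)),np.percentile(p[:,2],[5,50,95]))
big=cv2.resize(im[130:260,140:440],(800,347),interpolation=cv2.INTER_CUBIC);cv2.imwrite('pics/crop.png',big)
print(ctrl.calibration('wrist'),ctrl.calibration('top')['view'])
E
```

```text
tub (498.9497375488281, -192.59242248535156) 70.36812591552734 83.26222223550371 321
grip [ 522.52333638 -354.11933015  123.75743279] 119 ((524.16748046875, -356.46026611328125), (23.872255325317383, 28.234899520874023), 24.365007400512695) [ 97.7778673  134.72996445]
mat ((504.28466796875, -372.4375305175781), (169.50405883789062, 121.9415283203125), 26.786968231201172) 2.4841366989078324
marble ((608.755126953125, 285.5378112792969), (171.8511962890625, 96.07568359375), 1.9362785816192627) 577 [109.19084208 123.1989775  135.88894344]
plug ((613.0575561523438, 136.23300170898438), (169.07582092285156, 96.42183685302734), 1.5763649940490723) 493 [109.45543554 125.03828513 135.38688292]
wedge ((617.87841796875, -13.60379409790039), (170.25247192382812, 95.56813049316406), 1.7971670627593994) 433 [111.16831679 125.37438891 135.9976041 ]
handle px 177 [503.89744202 281.99954626 114.6704756 ] ((515.6263427734375, 280.24200439453125), (49.59389114379883, 89.76388549804688), 0.7820109128952026)
rack ((595.1563110351562, 135.74349975585938), (200.28379821777344, 466.6602783203125), 1.7544348239898682) [ 21.02387506  85.38343027 122.67840722]
{'fx': 325.19226210127806, 'fy': 325.19226210127806, 'cx': 275.3298998068083, 'cy': 211.08876014683847, 'mount': array([[ 4.33099019e-05, -9.47411985e-01, -3.20016450e-01,
         8.36166183e+01],
       [ 9.99999645e-01, -2.28180846e-04,  8.10868175e-04,
        -3.45976062e-01],
       [-8.41247852e-04, -3.20016372e-01,  9.47411639e-01,
        -1.42156907e+02],
       [ 0.00000000e+00,  0.00000000e+00,  0.00000000e+00,
         1.00000000e+00]])} [[-1.85261490e-02 -9.99802757e-01  7.15745286e-03 -4.28148589e+00]
 [-9.80552085e-01  1.67695843e-02 -1.95541276e-01  5.39358740e+02]
 [ 1.95382679e-01 -1.06408821e-02 -9.80669353e-01  1.49682777e+03]
 [ 0.00000000e+00  0.00000000e+00  0.00000000e+00  1.00000000e+00]]
```

View pics/crop.png

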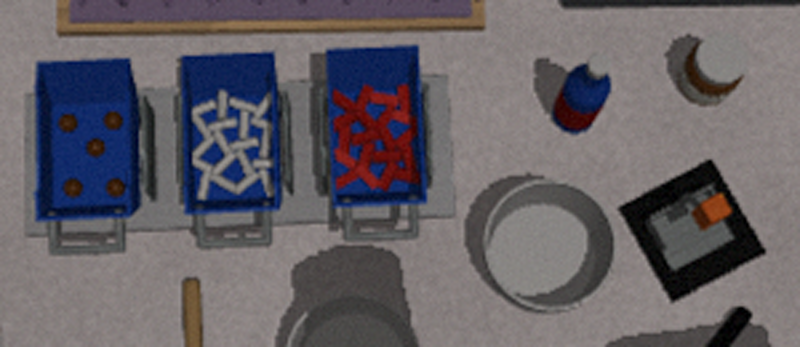

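Crop shows five amber marbles in the left bin (95,150), wall plugs (228,140), red wedges (375,135), the tub (545,245), and the scoop on its mat (690,235). Hinge ≈ (584,285), rack yaw ≈ 0.03 rad; handle ≈ (497,282,109). Going above the handle with shut fingers.

Emit:
send_rows --targets '[{"offset": [9.8,25.5,1],"spin": -0.18},{"offset": [9.8,25.5,1],"spin": -0.18},{"offset": [9.8,25.5,1],"spin": -0.18},{"offset": [9.8,25.5,1],"spin": -0.18},{"offset": [9.8,25.5,1],"spin": -0.18},{"offset": [9.8,25.5,1],"spin": -0.18},{"offset": [9.8,25.5,1],"spin": -0.18},{"offset": [9.8,25.5,1],"spin": -0.18}]' --grip 0

```text
time_s: 1.77
eef_pos: [302.8, -225.5, 241.8]
ee_rot: [0.0, 0.994, 0.111, 0.001]
force: [-0.3, -0.1, 0.7]
grip_width: -0.001
grip_force: 0.0
```

Emit:
send_rows --targets '[{"offset": [9.8,25.5,0],"spin": -0.19},{"offset": [9.8,25.5,0],"spin": -0.19},{"offset": [9.8,25.5,0],"spin": -0.19},{"offset": [9.8,25.5,0],"spin": -0.19},{"offset": [9.8,25.5,0],"spin": -0.19},{"offset": [9.8,25.5,0],"spin": -0.19},{"offset": [9.8,25.5,0],"spin": -0.19},{"offset": [9.8,25.5,0],"spin": -0.19}]'

```text
time_s: 2.43
eef_pos: [400.9, 30.2, 241.3]
ee_rot: [-0.001, 1.0, 0.017, 0.0]
force: [0.5, -1.2, 0.1]
grip_width: -0.003
grip_force: 0.0
```

Emit:
send_rows --targets '[{"offset": [9.7,25.6,-6]},{"offset": [9.7,25.6,-6]},{"offset": [9.7,25.6,-6]},{"offset": [9.7,25.6,-6]},{"offset": [9.7,25.6,-6]},{"offset": [9.7,25.6,-6]},{"offset": [9.7,25.6,-6]},{"offset": [9.7,25.6,-6]}]'

```text
invalid input
```

Emit:
send_rows --targets '[{"offset": [9.7,25.2,-6],"spin": 0},{"offset": [9.7,25.2,-6],"spin": 0},{"offset": [9.7,25.2,-6],"spin": 0},{"offset": [9.7,25.2,-6],"spin": 0},{"offset": [9.7,25.2,-6],"spin": 0},{"offset": [9.7,25.2,-6],"spin": 0},{"offset": [9.7,25.2,-6],"spin": 0},{"offset": [9.7,25.2,-6],"spin": 0}]'

```text
time_s: 3.1
eef_pos: [497.5, 280.8, 179.1]
ee_rot: [-0.0, 1.0, 0.016, -0.001]
force: [-0.1, -0.6, -0.5]
grip_width: 0.003
grip_force: 0.0
```

```bash
cat >> h.py <<'E'
from scipy.spatial.transform import Rotation as R
def wristw(uv,h,s):
    c=ctrl.calibration('wrist');dx,dy=uv[0]-c['cx'],uv[1]-c['cy'];r=np.hypot(dx,dy);t=r/c['fx']
    ray=np.array([np.sin(t)*dx/r,np.sin(t)*dy/r,np.cos(t)]);M=np.array(c['mount'])
    w,x,y,z=s['ee_rot'];Q=R.from_quat([x,y,z,w]).as_matrix()
    o=Q@M[:3,3]+s['eef_pos'];d=Q@M[:3,:3]@ray
    return o+d*(h-o[2])/d[2]
def wcloud(d,s):
    c=ctrl.calibration('wrist');v,u=np.mgrid[:420,:560];dx,dy=u-c['cx'],v-c['cy'];r=np.hypot(dx,dy)+1e-9;t=r/c['fx']
    k=np.tan(t)/r*d; P=np.stack([k*dx,k*dy,d],-1);M=np.array(c['mount'])
    w,x,y,z=s['ee_rot'];Q=R.from_quat([x,y,z,w]).as_matrix()
    W=(P@M[:3,:3].T+M[:3,3])@Q.T+np.array(s['eef_pos']);W[d<=0]=np.nan;return W
E
python3 - <<'E'
from h import *
s=ctrl.sense();im,d=ctrl.capture('wrist');cv2.imwrite('pics/w1.png',im[:,:,::-1]);print(s['eef_pos'],s['ee_rot'])
for q,h in (('marble_handle',109),('marble_rear',126),('marble0_center',79)):
    for r in ctrl.place_of('wrist',q)[:3]: print(q,r['conf'],np.round(r['uv']),wristw(r['uv'],h,s).round(1))
W=wcloud(d,s);p=W[np.isfinite(W[...,0])];m=(p[:,2]>100)&(p[:,2]<120)&(abs(p[:,0]-497)<15)&(abs(p[:,1]-282)<60);print('bar',p[m].mean(0),p[m].min(0),p[m].max(0),m.sum())
E
```

```text
[497.54601144 280.82762704 179.1147653 ] [-4.86885620e-07  9.99874992e-01  1.57801402e-02 -9.93340302e-04]
marble_handle 0.68 [273. 225.] [498.5 283.2 109. ]
marble0_center 0.63 [306. 122.] [569.1 260.8  79. ]
bar [500.56493779 283.79368128 113.05845779] [492.93336967 244.20038684 107.29923866] [511.99253655 322.28647216 119.68903061] 1710
```

View pics/w1.png

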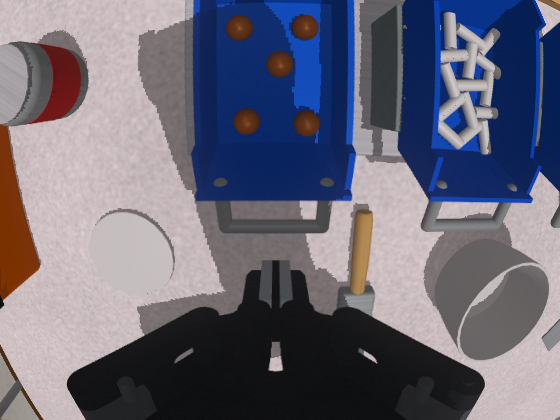

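Wrist view: handle bar at (273,228), marbles beyond it, plug bin right, brush clear at (360,250). Pressing the handle along its arc.

Emit:
send_rows --targets '[{"offset": [0,0.2,-3.5],"spin": 0},{"offset": [0,0.2,-6.2],"spin": 0},{"offset": [-0.4,0.2,-7.2],"spin": 0},{"offset": [-0.7,0.2,-8],"spin": 0},{"offset": [-1.1,0.2,-9],"spin": 0},{"offset": [-1.3,0.2,-10],"spin": 0},{"offset": [-1.5,0.2,-11],"spin": 0},{"offset": [-1.5,0.2,-11.2],"spin": 0}]'

```text
time_s: 3.97
eef_pos: [481.7, 278.9, 70.3]
ee_rot: [0.0, 1.0, 0.014, 0.0]
force: [-9.9, -2.7, 20.7]
grip_width: -0.002
grip_force: 10.2
```

Emit:
send_rows --targets '[{"offset": [0,0,0],"spin": 0},{"offset": [0,0,0],"spin": 0},{"offset": [0,0,0],"spin": 0}]'

```text
time_s: 4.22
eef_pos: [482.0, 279.0, 70.7]
ee_rot: [-0.0, 1.0, 0.014, 0.0]
force: [-3.8, -0.8, 5.5]
grip_width: 0.001
grip_force: 3.0
```

```bash
cat > st.py <<'E'
from h import *
def look(n=None):
    im,d=ctrl.capture('top');W=cloud('top',d)
    if n: cv2.imwrite(f'pics/{n}.png',cv2.resize(im[130:260,130:260,::-1],(600,600)))
    hsv=cv2.cvtColor(im,cv2.COLOR_RGB2HSV);z=W[...,2]
    m=np.zeros((420,560),bool);m[135:235,140:203]=1
    b=m&(hsv[...,0]>100)&(hsv[...,0]<130)&(hsv[...,1]>120)
    p=W[b];u=(p[:,:2]-[584.3,284.8])@[[.9995],[.0304]];u=u[:,0]
    # floor plane fit: between walls
    y=(p[:,:2]-[584.3,284.8])@[-.0304,.9995]
    k=(abs(y)<38)&(u>0)&(u<60)
    ff=np.polyfit(u[k],p[k,2],1) if k.sum()>20 else None
    r=u>u.max()-8
    print('u range',u.min(),u.max(),'rear z',p[r,2].max(),'floor slope',None if ff is None else np.arctan(ff[0]))
    am=m&(hsv[...,0]<20)&(hsv[...,1]>130)
    n_,l,st,c=cv2.connectedComponentsWithStats(am.astype(np.uint8))
    for i in range(1,n_):
        if st[i,4]>6:
            q=np.nanmedian(W[l==i],0);e=q[:2]-[584.3,284.8];print('marble',c[i].round(),q.round(),'local',round(e@[.9995,.0304]),round(e@[-.0304,.9995]),st[i,4])
if __name__=='__main__':
    import sys;look(sys.argv[1] if len(sys.argv)>1 else None)
E
python3 st.py b1; python3 -c "
from h import *
print(ctrl.sense()['eef_pos'],ctrl.sense()['force'])"
```

```text
[481.99431509 278.94667261  70.66794034] [-3.56114441 -1.61858256  5.55297626]Traceback (most recent call last):
  File "st.py", line 21, in <module>
    import sys;look(sys.argv[1] if len(sys.argv)>1 else None)
               ~~~~^^^^^^^^^^^^^^^^^^^^^^^^^^^^^^^^^^^^^^^^^^
  File "st.py", line 14, in look
    print('u range',u.min(),u.max(),'rear z',p[r,2].max(),'floor slope',None if ff is None else np.arctan(ff[0]))
                                             ~~~~~~~~~~^^
    return umr_maximum(a, axis, None, out, keepdims, initial, where)
ValueError: zero-size array to reduction operation maximum which has no identity
```

Emit:
send_rows --targets '[{"offset": [0,0,4],"spin": 0},{"offset": [0,0,8],"spin": 0},{"offset": [0,0,12],"spin": 0},{"offset": [4,0,14],"spin": 0},{"offset": [8,0.2,14],"spin": 0},{"offset": [12,0.4,14],"spin": 0},{"offset": [16.4,0.4,14],"spin": 0},{"offset": [16.4,0.4,14],"spin": 0}]'

```text
time_s: 4.93
eef_pos: [651.6, 281.0, 206.4]
ee_rot: [0.0, 1.0, 0.012, 0.0]
force: [-1.0, -0.4, -1.4]
grip_width: -0.002
grip_force: 0.0
```

```bash
sed -i 's/    p=W\[b\];u=/    b\&=np.isfinite(z);p=W[b];u=/' st.py; python3 - <<'E'
from h import *
import st
st.look('b1')
s=ctrl.sense();im,d=ctrl.capture('wrist');cv2.imwrite('pics/w2.png',im[:,:,::-1]);print(s['eef_pos'],s['ee_rot'])
W=wcloud(d,s)
for q in ('marble_rear','marble_handle'):
    for r in ctrl.place_of('wrist',q)[:2]: u=np.round(r['uv']).astype(int);print(q,r['conf'],u,W[u[1],u[0]],wristw(r['uv'],166 if 'r_r' in q or 'rear' in q else 66,s))
E
```

```text
u range -68.3702884711275 116.5393305674181 rear z 0.36688593375879464 floor slope 1.2868427376165876
[648.90380736 281.52250919 206.8295737 ] [ 3.76587225e-04  9.99921459e-01  1.25060223e-02 -7.30283866e-04]
marble_rear 0.87 [264 242] [nan nan nan] [650.17196611 288.87408687 166.        ]
```

Emit:
send_rows --targets '[{"offset": [0.2,0.6,-3.5],"spin": 0},{"offset": [0.9,0.6,-4.6],"spin": 0},{"offset": [1.8,0.6,-5.2],"spin": 0},{"offset": [2.4,0.6,-5.9],"spin": 0},{"offset": [3.1,0.6,-6.6],"spin": 0},{"offset": [3.1,0.6,-6.6],"spin": 0},{"offset": [3,0.6,-3],"spin": 0},{"offset": [3,0.6,0],"spin": 0}]'

```text
time_s: 5.8
eef_pos: [674.6, 289.9, 210.7]
ee_rot: [0.0, 1.0, 0.015, -0.001]
force: [0.6, 0.2, 1.7]
grip_width: 0.003
grip_force: 0.0
```

```bash
python3 - <<'E'
from h import *
s=ctrl.sense();im,d=ctrl.capture('wrist');cv2.imwrite('pics/w3.png',im[:,:,::-1]);print(s['eef_pos'],s['ee_rot'],s['force'])
for q in ('marble_rear','marble_handle','marble0_center'):
    for r in ctrl.place_of('wrist',q)[:5]: print(q,r['conf'],np.round(r['uv']),wristw(r['uv'],141,s))
im,d=ctrl.capture('scene');cv2.imwrite('pics/s1.png',cv2.resize(im[120:220,290:410,::-1],(720,600)))
E
```

```text
[674.56974989 289.90380986 210.74015492] [ 2.99491977e-04  9.99892362e-01  1.46162695e-02 -1.24035209e-03] [0.58449455 0.23489541 1.70355507]
marble_rear 0.94 [278. 224.] [676.83331379 288.80043163 141.        ]
marble_handle 0.76 [280. 365.] [539.85323021 282.03042156 141.        ]
```

View pics/w3.png

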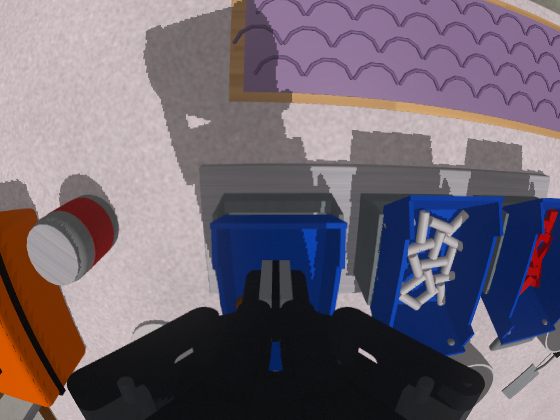

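Wrist view: rear rim of the marble bin at (278,224), partly shut to ≈0.18 rad; neighbours untouched. Now to the scoop with the gripper opened.

Emit:
send_rows --targets '[{"offset": [-4,-21.5,5],"spin": 0},{"offset": [-4,-21.5,5],"spin": 0},{"offset": [-4,-21.5,5],"spin": 0},{"offset": [-4,-21.5,5],"spin": 0},{"offset": [-4,-21.5,5],"spin": 0},{"offset": [-4,-21.5,5],"spin": 0},{"offset": [-4,-21.5,5],"spin": 0}]'

```text
time_s: 6.63
eef_pos: [635.3, 71.8, 259.7]
ee_rot: [0.0, 1.0, 0.012, -0.0]
force: [-0.5, 0.7, -0.8]
grip_width: 0.002
grip_force: 0.0
```

Emit:
send_rows --targets '[{"offset": [-6,-21.5,0],"spin": 0},{"offset": [-6,-21.5,0],"spin": 0},{"offset": [-6,-21.5,0],"spin": 0},{"offset": [-6,-21.5,0],"spin": 0},{"offset": [-6,-21.5,0],"spin": 0},{"offset": [-6,-21.5,0],"spin": 0},{"offset": [-6,-21.5,0],"spin": 0}]'

```text
time_s: 7.22
eef_pos: [575.0, -141.8, 258.0]
ee_rot: [-0.0, 1.0, 0.013, -0.001]
force: [0.3, -0.0, 0.1]
grip_width: -0.003
grip_force: 0.0
```

Emit:
send_rows --targets '[{"offset": [-5.5,-21.3,-1],"spin": 0},{"offset": [-5.5,-21.3,-1],"spin": 0},{"offset": [-5.5,-21.3,-1],"spin": 0},{"offset": [-5.5,-21.3,-1],"spin": 0},{"offset": [-5.5,-21.3,-1],"spin": 0},{"offset": [-5.5,-21.3,-1],"spin": 0},{"offset": [-5.5,-21.3,-1],"spin": 0},{"offset": [-5.5,-21.3,-1],"spin": 0}]' --grip 1

```text
time_s: 7.88
eef_pos: [521.7, -351.2, 248.4]
ee_rot: [-0.001, 1.0, 0.015, -0.0]
force: [1.1, 0.6, 0.5]
grip_width: 1.004
grip_force: 0.0
```

```bash
python3 - <<'E'
from h import *
s=ctrl.sense();im,d=ctrl.capture('wrist');cv2.imwrite('pics/w4.png',im[:,:,::-1]);print(s['eef_pos'],s['ee_rot'])
for q,h in (('scoop_grip',107),('scoop_pan',15),('mat',3)):
    for r in ctrl.place_of('wrist',q)[:3]: print(q,r['conf'],np.round(r['uv']),wristw(r['uv'],h,s))
hsv=cv2.cvtColor(im,cv2.COLOR_RGB2HSV);W=wcloud(d,s)
m=(hsv[...,0]<18)&(hsv[...,1]>150)&(W[...,2]>122)&(W[...,2]<142)
p=W[m];print('griptop',len(p),p.mean(0),cv2.minAreaRect(p[:,:2].astype(np.float32)))
import st;st.look('b2')
E
```

```text
[ 521.69138433 -351.22726595  248.42113898] [-8.90645726e-04  9.99889697e-01  1.48211583e-02 -3.64798334e-04]
scoop_grip 0.88 [285. 194.] [ 526.0566974  -358.78954774  107.        ]
scoop_pan 0.84 [286. 175.] [ 523.02120504 -363.25063981   15.        ]
griptop 873 [ 528.14102045 -357.60267473  129.94445063] ((526.8232421875, -357.8377990722656), (24.23111343383789, 25.953893661499023), 26.333786010742188)
u range -74.6242905073139 140.30874449612014 rear z 8.709759906789259 floor slope 0.1765897580463503
marble [174. 203.] [557. 278.  82.] local -28 -6 148
```

View pics/w4.png

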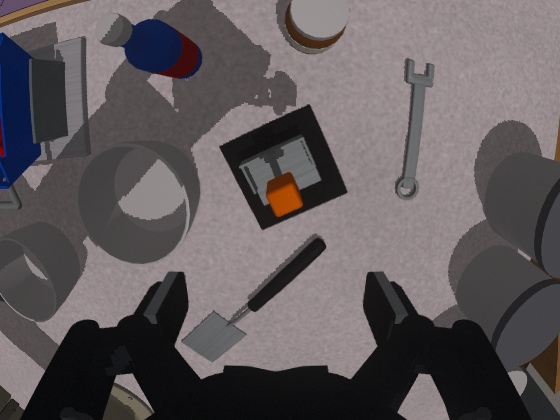

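```bash
python3 - <<'E'
from h import *
s=ctrl.sense();im,d=ctrl.capture('wrist');W=wcloud(d,s).reshape(-1,3)
c=np.array([526.5,-358]);a=np.radians(26.3);ex=np.array([np.cos(a),np.sin(a)]);ey=np.array([-ex[1],ex[0]])
q=W[:,:2]-c;X,Y,Z=q@ex,q@ey,W[:,2]
for lo,hi in ((4,12),(12,24),(26,34),(34,45),(45,80),(80,112)):
    m=(abs(X)<45)&(abs(Y)<50)&(Z>lo)&(Z<hi);
    if m.sum(): print(lo,hi,m.sum(),'X',np.percentile(X[m],[2,25,50,75,98]).round(),'Y',np.percentile(Y[m],[2,50,98]).round())
E
```

```text
4 12 1554 X [-33. -12.   3.  15.  34.] Y [-39. -11.  37.]
12 24 131 X [-5. 13. 31. 32. 32.] Y [-36.  22.  37.]
26 34 237 X [-5.  4. 16. 27. 32.] Y [-38.  14.  39.]
34 45 202 X [28. 29. 30. 31. 33.] Y [-37.  -2.  38.]
45 80 176 X [16. 21. 26. 30. 34.] Y [-4. -1.  4.]
80 112 227 X [-5. 12. 12. 12. 16.] Y [-13.  -2.  11.]
```

Emit:
send_rows --targets '[{"offset": [0.5,-0.7,-2],"spin": 0.12},{"offset": [0.5,-0.7,-4],"spin": 0.24},{"offset": [0.5,-0.7,-6],"spin": 0.36},{"offset": [0.5,-0.7,-8],"spin": 0.43},{"offset": [0.5,-0.7,-8],"spin": 0.43}]'

```text
time_s: 8.6
eef_pos: [524.9, -358.1, 165.4]
ee_rot: [-0.003, 0.973, 0.229, -0.002]
force: [-0.8, 0.3, -0.0]
grip_width: 0.993
grip_force: 0.0
```

```bash
python3 - <<'E'
from h import *
s=ctrl.sense();print(s['eef_pos'],2*np.arctan2(s['ee_rot'][2],s['ee_rot'][1]))
im,d=ctrl.capture('wrist');hsv=cv2.cvtColor(im,cv2.COLOR_RGB2HSV);W=wcloud(d,s)
m=(hsv[...,0]<18)&(hsv[...,1]>150)&(W[...,2]>126)&(W[...,2]<140)
p=W[m];print('griptop',len(p),p.mean(0),cv2.minAreaRect(p[:,:2].astype(np.float32)))
E
```

```text
[ 524.92696015 -358.12983391  165.35215271] 0.461799703091388
griptop 1531 [ 528.22134327 -357.02878724  130.13057188] ((527.2161254882812, -357.4903259277344), (23.731224060058594, 25.949024200439453), 26.58415985107422)
```

Emit:
send_rows --targets '[{"offset": [0.2,0.05,-3.5],"spin": 0},{"offset": [0.2,0.05,-6.5],"spin": 0},{"offset": [0.2,0.05,-8.2],"spin": 0},{"offset": [0.2,0.05,-8.2],"spin": 0}]'

```text
time_s: 8.98
eef_pos: [527.2, -358.2, 85.0]
ee_rot: [-0.002, 0.974, 0.226, -0.001]
force: [-0.4, 0.4, -0.1]
grip_width: 1.0
grip_force: 0.0
```

Emit:
send_rows --targets '[{"offset": [0,0,0],"spin": 0},{"offset": [0,0,0],"spin": 0},{"offset": [0,0,0],"spin": 0},{"offset": [0,0,0],"spin": 0},{"offset": [0,0,0],"spin": 0},{"offset": [0,0,0],"spin": 0}]' --grip 0 --squeeze 40

```text
time_s: 9.48
eef_pos: [528.0, -359.5, 88.2]
ee_rot: [0.0, 0.974, 0.227, 0.0]
force: [-1.0, 1.7, 3.2]
grip_width: 0.305
grip_force: 44.7
```

Emit:
send_rows --targets '[{"offset": [0,0,1],"spin": 0},{"offset": [0,0,3],"spin": 0},{"offset": [0,0,5],"spin": 0},{"offset": [0,0,5],"spin": 0}]'

```text
time_s: 9.82
eef_pos: [529.1, -360.5, 141.8]
ee_rot: [0.003, 0.974, 0.227, 0.002]
force: [0.8, -0.9, -1.8]
grip_width: 0.297
grip_force: 44.0
```

```bash
cat >> h.py <<'E'
def pitch(yaw=None):
    """scoop in tool-aligned frame from wrist depth: prints pan plane & grip"""
    s=ctrl.sense();im,d=ctrl.capture('wrist');W=wcloud(d,s).reshape(-1,3)
    a=2*np.arctan2(s['ee_rot'][2],s['ee_rot'][1]);ex=np.array([np.cos(a),np.sin(a)]);ey=np.array([-ex[1],ex[0]])
    q=W[:,:2]-s['eef_pos'][:2];X,Y,Z=q@ex,q@ey,W[:,2]-s['eef_pos'][2]
    print('tcp',np.round(s['eef_pos'],1),'yaw',round(a,3),'F',np.round(s['force'],1),'w',s['grip_width'],s['grip_force'])
    return im,X,Y,Z
def bw(X,Y,Z):
    m=(X>5)&(X<60)&(abs(Y)<37)&(abs(Y)>8)&(Z<-20)&(Z>-85)
    if m.sum()<20: print('few');return
    # top of back wall: highest pts
    t=Z[m]>np.percentile(Z[m],97)-5
    print('backwall top X',np.median(X[m][t]).round(1),'Z',np.median(Z[m][t]).round(1),'nearY',np.percentile(Y[m][t],[2,98]).round())
    k=(X>-8)&(X<26)&(abs(Y)<30)&(Z<-60)&(Z>-110)
    if k.sum()>30:
        A=np.c_[X[k],Y[k],np.ones(k.sum())];c=np.linalg.lstsq(A,Z[k],rcond=None)[0];r=abs(A@c-Z[k])<3
        c=np.linalg.lstsq(A[r],Z[k][r],rcond=None)[0];print('pan plane (slope x,y,z0)',c.round(3),r.sum())
E
python3 -c "
from h import *
im,X,Y,Z=pitch();bw(X,Y,Z)"
```

```text
tcp [ 529.1 -360.5  141.8] yaw 0.459 F [ 0.8 -0.9 -1.8] w 0.29697624104299297 44.023534655570984
backwall top X 29.7 Z -50.7 nearY [-36.  36.]
pan plane (slope x,y,z0) [ 1.0000e-03  0.0000e+00 -8.3368e+01] 2208
```

Emit:
send_rows --targets '[{"offset": [0,2,3.5],"spin": -0.05},{"offset": [0,5,7],"spin": -0.1},{"offset": [0,8,10],"spin": -0.15},{"offset": [0,11,13],"spin": -0.2},{"offset": [0,14,13],"spin": -0.25},{"offset": [0,17,13],"spin": -0.3},{"offset": [0,20,13],"spin": -0.36},{"offset": [0,23,13],"spin": -0.43}]'

```text
time_s: 10.53
eef_pos: [527.3, -127.7, 266.1]
ee_rot: [-0.0, 1.0, 0.013, -0.001]
force: [1.2, -0.4, -3.2]
grip_width: 0.303
grip_force: 44.1
```

Emit:
send_rows --targets '[{"offset": [0.5,3,0],"spin": 0},{"offset": [1,6,0],"spin": 0},{"offset": [1.5,9,0],"spin": 0},{"offset": [2,12,0],"spin": 0},{"offset": [2.5,15,0],"spin": 0},{"offset": [3,18,0],"spin": 0},{"offset": [3.5,21,0],"spin": 0},{"offset": [4,23,0],"spin": 0}]'

```text
time_s: 11.2
eef_pos: [567.4, 103.3, 265.9]
ee_rot: [-0.0, 1.0, 0.015, -0.001]
force: [0.1, 0.7, -2.0]
grip_width: 0.299
grip_force: 44.1
```

Emit:
send_rows --targets '[{"offset": [1,3,0],"spin": 0},{"offset": [2,6,0],"spin": 0},{"offset": [3,9,0],"spin": 0},{"offset": [4,12,0],"spin": 0},{"offset": [5,15,0],"spin": 0},{"offset": [5.2,17.5,0],"spin": 0},{"offset": [5.2,18.5,0],"spin": 0},{"offset": [5.2,18.5,0],"spin": 0}]'

```text
time_s: 11.87
eef_pos: [619.2, 287.6, 265.3]
ee_rot: [0.0, 1.0, 0.016, -0.001]
force: [-0.0, 0.3, -1.8]
grip_width: 0.301
grip_force: 44.1
```

```bash
python3 -c "
from h import *
im,X,Y,Z=pitch();bw(X,Y,Z);cv2.imwrite('pics/w5.png',im[:,:,::-1])
s=ctrl.sense()
b=cv2.cvtColor(im,cv2.COLOR_RGB2HSV).reshape(-1,3);bl=(b[:,0]>100)&(b[:,0]<130)&(b[:,1]>120)
Zw=Z+s['eef_pos'][2]
m=bl&(Zw>110)&(Zw<170)
print(m.sum())
for x0 in range(-60,80,20):
    k=m&(X>x0)&(X<x0+20)
    if k.sum()>10:
        y=Y[k];L=y[y>20];Rr=y[y<-20];print(x0,Zw[k].max().round(),'in/out +',np.percentile(L,[3,97]).round() if len(L)>5 else None,'-',np.percentile(Rr,[3,97]).round() if len(Rr)>5 else None)
am=(b[:,0]<20)&(b[:,1]>150)&(Zw>55)&(Zw<110);print('amber',am.sum(),np.percentile(X[am],[2,50,98]) if am.sum() else '')
"
```

```text
tcp [619.2 287.6 265.3] yaw 0.031 F [-0.   0.3 -1.8] w 0.3009801150321311 44.05811905860901
backwall top X 29.3 Z -50.8 nearY [-36.  36.]
pan plane (slope x,y,z0) [-3.0000e-03  5.0000e-03 -8.3403e+01] 2162
11803
-60 130.0 in/out + None - [-347.  -49.]
-40 129.0 in/out + None - [-347. -103.]
-20 129.0 in/out + None - [-346. -103.]
0 140.0 in/out + [43. 43.] - [-346.  -49.]
20 150.0 in/out + [42. 46.] - [-345.  -45.]
40 147.0 in/out + [21. 46.] - [-345.  -23.]
60 129.0 in/out + None - [-327. -103.]
amber 4638 [-214.90745641  -49.26548651   37.10427016]
```

View pics/w5.png

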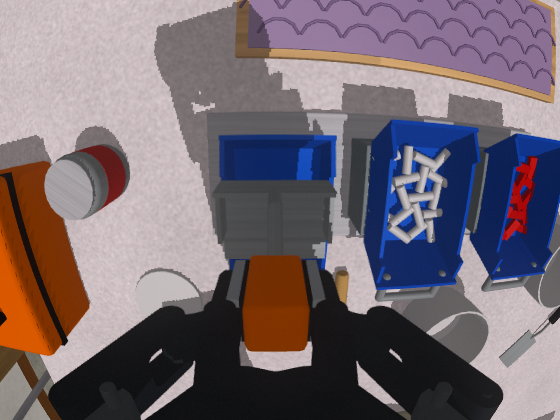

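Wrist view: pan hovering over the bin (275,220), bin side walls at tool Y ≈ +42/−45, so a 1.5 mm shift centres it. Lowering behind the marbles.

Emit:
send_rows --targets '[{"offset": [0.2,-0.15,-3],"spin": 0},{"offset": [0.2,-0.15,-6],"spin": 0},{"offset": [0.2,-0.15,-8.5],"spin": 0},{"offset": [0.2,-0.15,-9.3],"spin": 0},{"offset": [0.2,-0.15,-9.6],"spin": 0},{"offset": [0.2,-0.15,-9.9],"spin": 0},{"offset": [0.2,-0.15,-10.1],"spin": 0}]'

```text
time_s: 12.5
eef_pos: [622.6, 283.8, 168.0]
ee_rot: [-0.0, 1.0, 0.014, 0.001]
force: [-0.8, -0.5, -2.0]
grip_width: 0.302
grip_force: 43.9
```

Emit:
send_rows --targets '[{"offset": [0,0,-0.2],"spin": 0},{"offset": [0,0,-0.4],"spin": 0},{"offset": [0,0,-0.5],"spin": 0},{"offset": [0,0,-0.6],"spin": 0},{"offset": [0,0,-0.7],"spin": 0}]'

```text
time_s: 12.92
eef_pos: [622.5, 284.3, 160.2]
ee_rot: [-0.0, 1.0, 0.014, 0.001]
force: [2.3, -0.2, 4.6]
grip_width: 0.296
grip_force: 44.8
```

```bash
python3 -c "
from h import *
im,X,Y,Z=pitch();bw(X,Y,Z)
import st;st.look('b3')"
```

```text
tcp [622.5 284.3 160.2] yaw 0.029 F [ 2.3 -0.2  4.6] w 0.2961999892014952 44.82359826564789
backwall top X 58.7 Z -30.6 nearY [-36.  36.]
pan plane (slope x,y,z0) [ 9.0000e-03  4.0000e-03 -8.3447e+01] 2235
u range -80.37149876261735 145.81707297814066 rear z 4.710451595694167 floor slope None
```

Emit:
send_rows --targets '[{"offset": [0,0.15,-0.2],"spin": 0},{"offset": [0,0.15,-0.4],"spin": 0},{"offset": [0,0.15,-0.5],"spin": 0},{"offset": [0,0.15,-0.6],"spin": 0}]'

```text
time_s: 13.35
eef_pos: [622.3, 285.9, 154.2]
ee_rot: [-0.0, 1.0, 0.014, 0.001]
force: [2.4, -0.1, 12.6]
grip_width: 0.298
grip_force: 46.1
```

```bash
python3 -c "
from h import *
im,X,Y,Z=pitch();bw(X,Y,Z)
s=ctrl.sense();b=cv2.cvtColor(im,cv2.COLOR_RGB2HSV).reshape(-1,3);bl=(b[:,0]>100)&(b[:,0]<130)&(b[:,1]>120)
k=bl&(abs(Y)<40)&(X>35)&(X<110);Zw=Z+s['eef_pos'][2];t=Zw[k]>Zw[k].max()-4;print('rear rim local x',np.median(X[k][t])+s['eef_pos'][0]-584.3,Zw[k].max())
"
```

```text
tcp [622.3 285.9 154.2] yaw 0.029 F [ 2.4 -0.1 12.6] w 0.29757212846132414 46.125022172927856
backwall top X 30.8 Z -50.1 nearY [-36.  36.]
pan plane (slope x,y,z0) [ 7.0000e-03  2.0000e-03 -8.3404e+01] 2228
rear rim local x 106.95367988035048 128.45423114790117
```

Pan is level and flat on the floor of the shut bin. Now I'll preset a small nose-up pitch by pushing the heel against the rear wall, so marbles roll back into the pan once scooped.

Emit:
send_rows --targets '[{"offset": [0,0,0.5],"spin": 0},{"offset": [0.4,0,0.7],"spin": 0},{"offset": [0.9,0,0.7],"spin": 0},{"offset": [1.3,0,0.7],"spin": 0},{"offset": [1.7,0,0.7],"spin": 0},{"offset": [1.9,0,0.7],"spin": 0}]'

```text
time_s: 13.9
eef_pos: [640.6, 286.0, 160.1]
ee_rot: [-0.0, 1.0, 0.014, -0.001]
force: [-6.5, 0.1, 4.1]
grip_width: 0.296
grip_force: 44.9
```

```bash
python3 -c "
from h import *
im,X,Y,Z=pitch();bw(X,Y,Z)"
```

```text
tcp [640.6 286.  160.1] yaw 0.029 F [-6.5  0.1  4.1] w 0.29621691428859986 44.88226890563965
backwall top X 50.9 Z -34.8 nearY [-36.  36.]
pan plane (slope x,y,z0) [ 1.1200e-01  3.0000e-03 -8.3581e+01] 1821
```

```bash
python3 -c "
from h import *
im,X,Y,Z=pitch()
for x in range(-35,60,5):
    for lab,yy in (('c',abs(Y)<10),('s',(abs(Y)>12)&(abs(Y)<33))):
        k=yy&(X>x)&(X<x+5)&(Z<-15)&(Z>-120)
        if k.sum()>5: print(x,lab,k.sum(),np.percentile(Z[k],[5,50,95]).round(1),end=' | ')
    print()
cv2.imwrite('pics/w6.png',im[:,:,::-1])
"
```

```text
tcp [640.8 286.  160.1] yaw 0.029 F [-4.1  0.7  1.3] w 0.29954037486541096 44.64947819709778
-35 s 106 [-83.2 -82.1 -80.9] | 
-30 c 56 [-83.4 -82.4 -81.4] | -30 s 305 [-83.4 -82.2 -81.2] | 
-25 c 59 [-83.8 -82.6 -81.8] | -25 s 349 [-83.6 -82.4 -81.6] | 
-20 c 68 [-84.  -82.7 -81.8] | -20 s 336 [-83.8 -82.8 -81.7] | 
-15 c 76 [-84.  -82.9 -82.2] | -15 s 332 [-84. -83. -82.] | 
-10 c 76 [-84.1 -83.1 -81.9] | -10 s 344 [-84.2 -83.1 -82.1] | 
-5 c 76 [-84.5 -83.4 -82.3] | -5 s 357 [-84.5 -83.4 -82.2] | 
0 c 75 [-84.8 -83.6 -82.6] | 0 s 368 [-84.6 -83.6 -82.5] | 
5 c 82 [-85.  -83.5 -82.8] | 5 s 363 [-85.  -83.9 -82.8] | 
10 c 66 [-85.  -84.  -83.1] | 10 s 262 [-85.2 -84.  -83.1] | 
15 c 35 [-18.3 -15.8 -15.1] | 
20 c 247 [-85.5 -19.7 -15.7] | 20 s 209 [-86.  -52.1 -50.8] | 
25 c 685 [-81.7 -52.9 -21.5] | 25 s 976 [-83.7 -65.8 -51.3] | 
30 c 121 [-74.1 -68.3 -27.5] | 30 s 214 [-74.3 -70.  -65. ] | 
35 c 121 [-63.9 -59.3 -54.1] | 35 s 240 [-64.3 -59.4 -55.8] | 
40 c 154 [-53.4 -48.4 -43.8] | 40 s 329 [-53.8 -48.8 -43.7] | 
45 c 186 [-42.2 -37.3 -33.4] | 45 s 371 [-42.4 -37.6 -33.3] | 
50 c 209 [-35.9 -34.6 -33.3] | 50 s 467 [-35.9 -34.7 -33.3] |
```

View pics/w6.png

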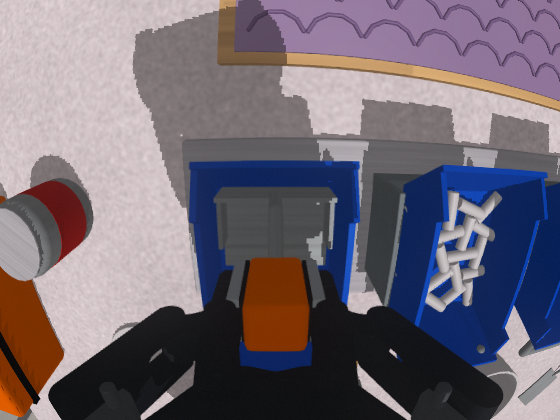

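Pan is inside the bin, tilted nose-up ~0.043 rad; pan top edge visible at (275,195). A little more.

Emit:
send_rows --targets '[{"offset": [0.2,0,0],"spin": 0},{"offset": [0.4,0,0],"spin": 0},{"offset": [0.6,0,0],"spin": 0},{"offset": [0.6,0,0],"spin": 0},{"offset": [-0.2,0,0],"spin": 0},{"offset": [-1,0,0],"spin": 0}]'

```text
time_s: 14.5
eef_pos: [631.1, 285.3, 159.6]
ee_rot: [0.0, 1.0, 0.014, 0.0]
force: [-0.6, -1.4, -1.5]
grip_width: 0.298
grip_force: 44.2
```

```bash
sed -i 's/k=(X>-8)&(X<26)&(abs(Y)<30)&(Z<-60)/k=(X>-30)\&(X<12)\&(abs(Y)<32)\&(Z<-73)/' h.py; python3 -c "
from h import *
im,X,Y,Z=pitch();bw(X,Y,Z)"
```

```text
tcp [631.1 285.3 159.6] yaw 0.028 F [-0.6 -1.4 -1.5] w 0.29836914328065894 44.21608328819275
backwall top X 58.6 Z -34.6 nearY [-36.  36.]
pan plane (slope x,y,z0) [-9.3000e-02  1.0000e-03 -8.3773e+01] 3456
```

Emit:
send_rows --targets '[{"offset": [0,0.1,-0.2],"spin": 0},{"offset": [-0.3,0.1,-0.35],"spin": 0},{"offset": [-1,0.1,-0.4],"spin": 0},{"offset": [-1.6,0.05,-0.4],"spin": 0},{"offset": [-2.2,0.05,-0.4],"spin": 0},{"offset": [-2.8,0,-0.4],"spin": 0},{"offset": [-3.4,0,-0.4],"spin": 0},{"offset": [-3.8,0,-0.4],"spin": 0}]'

```text
time_s: 15.22
eef_pos: [591.8, 285.6, 156.1]
ee_rot: [0.0, 1.0, 0.014, -0.001]
force: [-0.9, -0.0, -2.1]
grip_width: 0.3
grip_force: 44.0
```

```bash
cat > am.py <<'E'
from h import *
im,X,Y,Z=pitch();bw(X,Y,Z)
b=cv2.cvtColor(im,cv2.COLOR_RGB2HSV);am=(b[...,0]<20)&(b[...,1]>150)
n,l,st,c=cv2.connectedComponentsWithStats(am.astype(np.uint8));l=l.ravel()
for i in range(1,n):
    k=l==i
    if st[i,4]>25 and np.nanmedian(Z[k])<-25 and np.nanmedian(np.abs(Y[k]))<60: print('amber',c[i].round(),st[i,4],'X',np.nanpercentile(X[k],[5,50,95]).round(),'Y',np.nanpercentile(Y[k],[5,50,95]).round(),'Z',np.nanmedian(Z[k]).round())
E
python3 am.py; python3 st.py b4
```

```text
tcp [591.8 285.6 156.1] yaw 0.029 F [-0.9 -0.  -2.1] w 0.3000496041175793 44.004204869270325
backwall top X 27.3 Z -51.4 nearY [-36.  36.]
pan plane (slope x,y,z0) [-2.0000e-02 -1.0000e-03 -8.3406e+01] 3045
amber [307. 242.] 544 X [-18. -10.  -4.] Y [-29. -22. -14.] Z -66.0
amber [227. 263.] 189 X [-32. -28. -25.] Y [30. 36. 42.] Z -67.0
amber [324. 264.] 212 X [-33. -28. -25.] Y [-41. -35. -30.] Z -67.0
u range -60.74772306943265 147.84757797577473 rear z -0.8993540107546778 floor slope None
```

Emit:
send_rows --targets '[{"offset": [-0.3,0,0],"spin": 0},{"offset": [-0.5,0,0],"spin": 0},{"offset": [-0.7,0,0],"spin": 0},{"offset": [-0.7,0,0],"spin": 0}]'

```text
time_s: 15.65
eef_pos: [585.5, 285.7, 156.2]
ee_rot: [0.0, 1.0, 0.014, -0.0]
force: [-0.5, -0.4, -2.7]
grip_width: 0.301
grip_force: 44.0
```

```bash
python3 am.py
```

```text
tcp [585.5 285.7 156.2] yaw 0.029 F [-0.5 -0.4 -2.7] w 0.30094046781992545 44.00917053222656
backwall top X 27.4 Z -51.3 nearY [-36.  36.]
pan plane (slope x,y,z0) [-1.8000e-02 -2.0000e-03 -8.3407e+01] 2692
amber [307. 237.] 553 X [-14.  -6.   0.] Y [-29. -22. -15.] Z -66.0
amber [229. 259.] 358 X [-30. -23. -19.] Y [26. 34. 41.] Z -67.0
amber [323. 259.] 382 X [-30. -23. -18.] Y [-41. -34. -27.] Z -66.0
```

Emit:
send_rows --targets '[{"offset": [0,0,0],"spin": 0},{"offset": [0,0,0],"spin": 0},{"offset": [0,0,0],"spin": 0},{"offset": [0,0,0],"spin": 0},{"offset": [0,0,0],"spin": 0},{"offset": [0,0,0],"spin": 0},{"offset": [0,0,0],"spin": 0},{"offset": [0,0,0],"spin": 0}]'

```text
time_s: 16.37
eef_pos: [585.9, 285.7, 156.3]
ee_rot: [-0.0, 1.0, 0.014, 0.0]
force: [0.0, 0.6, -2.6]
grip_width: 0.298
grip_force: 44.0
```

```bash
python3 am.py
```

```text
tcp [585.9 285.7 156.3] yaw 0.029 F [ 0.   0.6 -2.6] w 0.2976708595416078 44.007922410964966
backwall top X 27.4 Z -51.3 nearY [-36.  36.]
pan plane (slope x,y,z0) [-1.8000e-02 -1.0000e-03 -8.3409e+01] 2683
amber [307. 237.] 549 X [-14.  -6.   0.] Y [-29. -22. -15.] Z -66.0
amber [229. 258.] 362 X [-29. -23. -19.] Y [26. 34. 41.] Z -66.0
amber [323. 259.] 384 X [-29. -23. -18.] Y [-41. -34. -27.] Z -66.0
```

```bash
sed -i "s/np.nanmedian(Z\[k\]).round())/np.nanpercentile(Z[k],[5,50,90,98]).round(1))/" am.py; python3 am.py; python3 - <<'E'
from h import *
im,d=ctrl.capture('scene');W=cloud('scene',d)
b=cv2.cvtColor(im,cv2.COLOR_RGB2HSV);am=(b[...,0]<20)&(b[...,1]>130);am[:120]=0;am[230:]=0;am[:,:300]=0;am[:,400:]=0
n,l,st,c=cv2.connectedComponentsWithStats(am.astype(np.uint8))
for i in range(1,n):
    if st[i,4]>5:print(c[i].round(),st[i,4],np.nanmedian(W[l==i],0).round())
cv2.imwrite('pics/s2.png',cv2.resize(im[110:230,290:430,::-1],(700,600),interpolation=cv2.INTER_CUBIC))
E
```

```text
tcp [585.8 285.7 156.3] yaw 0.029 F [ 0.8  0.6 -3.6] w 0.301108090129986 44.00732338428497
backwall top X 27.4 Z -51.4 nearY [-36.  36.]
pan plane (slope x,y,z0) [-1.8000e-02 -1.0000e-03 -8.3423e+01] 2681
amber [307. 237.] 549 X [-14.  -6.   0.] Y [-29. -22. -15.] Z [-72.6 -66.3 -63.9 -62.8]
amber [229. 258.] 361 X [-30. -23. -19.] Y [26. 34. 41.] Z [-72.2 -66.7 -63.3 -62.4]
amber [323. 259.] 385 X [-29. -23. -18.] Y [-41. -34. -27.] Z [-71.7 -66.  -63.1 -62.3]
[383. 140.] 87 [620. 490.  44.]
[354. 144.] 7 [597. 281. 193.]
[343. 157.] 13 [559. 293.  94.]
[302. 221.] 8 [590.  -2.  89.]
```

View pics/s2.png

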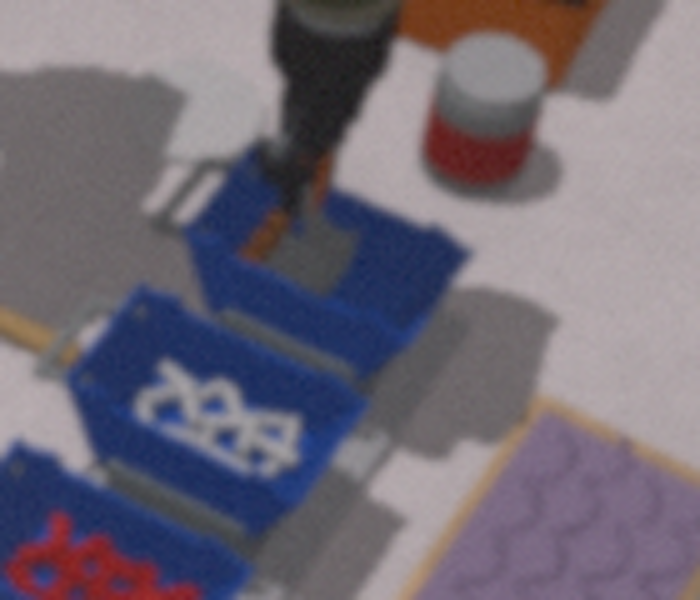

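Scene crop: the scoop's pan at (320,255) in the marble bin with the amber row at its nose (265,235). All visible marbles ride on the pan; now a lift along the leaning front panel with a small −x impulse so they roll back inward, still inside the bin.

Emit:
send_rows --targets '[{"offset": [-0.7,0,2.2],"spin": 0},{"offset": [-1.2,0,3.7],"spin": 0},{"offset": [-1.6,0,4.9],"spin": 0},{"offset": [-1.85,0,5.7],"spin": 0},{"offset": [-2,0,6.2],"spin": 0},{"offset": [-2.1,0,6.4],"spin": 0}]'

```text
time_s: 17.02
eef_pos: [564.8, 285.7, 220.7]
ee_rot: [-0.0, 1.0, 0.014, 0.0]
force: [0.7, 0.5, -2.9]
grip_width: 0.3
grip_force: 44.0
```

```bash
python3 am.py; python3 st.py b5
```

```text
tcp [564.8 285.7 220.7] yaw 0.029 F [ 0.7  0.5 -2.9] w 0.2996759296118516 43.99913549423218
backwall top X 27.9 Z -51.3 nearY [-36.  36.]
pan plane (slope x,y,z0) [-1.3000e-02 -2.0000e-03 -8.3396e+01] 2236
amber [314. 240.] 1034 X [-24.  -8.   5.] Y [-38. -27. -16.] Z [-72.2 -66.2 -63.7 -63. ]
amber [231. 253.] 467 X [-25. -18. -12.] Y [25. 32. 40.] Z [-71.8 -66.1 -63.5 -62.9]
u range -61.43475728204992 148.63646982896313 rear z 2.9174171090828622 floor slope 0.004225798753685174
marble [183. 203.] [544. 246. 155.] local -41 -37 15
```

Emit:
send_rows --targets '[{"offset": [0.1,0,0],"spin": 0},{"offset": [0.25,0,-0.1],"spin": 0},{"offset": [0.45,0,-0.3],"spin": 0},{"offset": [0.7,0,-0.6],"spin": 0},{"offset": [1.0,0,-1],"spin": 0},{"offset": [1.35,0,-1.5],"spin": 0},{"offset": [1.75,0,-2],"spin": 0},{"offset": [2.2,0,-2.5],"spin": 0}]'

```text
time_s: 17.78
eef_pos: [587.2, 285.7, 194.5]
ee_rot: [0.0, 1.0, 0.014, -0.0]
force: [0.1, -1.3, -2.3]
grip_width: 0.297
grip_force: 44.0
```

Emit:
send_rows --targets '[{"offset": [0.5,0,-0.4],"spin": 0},{"offset": [1,0.02,-0.7],"spin": 0},{"offset": [1.5,0.03,-0.9],"spin": 0},{"offset": [2,0.05,-1],"spin": 0},{"offset": [2.5,0.06,-1],"spin": 0},{"offset": [3,0.08,-1],"spin": 0},{"offset": [3.5,0.1,-1],"spin": 0},{"offset": [4,0.1,-1],"spin": 0}]'

```text
time_s: 18.45
eef_pos: [627.4, 286.8, 185.5]
ee_rot: [-0.0, 1.0, 0.014, 0.0]
force: [-1.1, 0.4, -2.9]
grip_width: 0.302
grip_force: 44.0
```

Emit:
send_rows --targets '[{"offset": [0.45,0,0],"spin": 0},{"offset": [0.8,0.0,0],"spin": 0},{"offset": [1.1,0.0,0],"spin": 0},{"offset": [1.3,0,0],"spin": 0},{"offset": [1.5,0,0],"spin": 0},{"offset": [1.6,0,0],"spin": 0}]'

```text
time_s: 18.95
eef_pos: [643.0, 286.7, 185.3]
ee_rot: [-0.0, 1.0, 0.014, -0.0]
force: [0.5, -0.4, -3.0]
grip_width: 0.3
grip_force: 44.0
```

```bash
python3 am.py
```

```text
tcp [643.  286.7 185.3] yaw 0.029 F [ 0.5 -0.4 -3. ] w 0.2998744366528808 44.00274574756622
backwall top X 27.9 Z -51.2 nearY [-36.  36.]
pan plane (slope x,y,z0) [-1.5000e-02 -0.0000e+00 -8.3417e+01] 2175
amber [314. 239.] 1050 X [-23.  -7.   7.] Y [-38. -27. -16.] Z [-72.3 -66.2 -63.7 -62.9]
amber [231. 251.] 488 X [-24. -17. -11.] Y [25. 32. 40.] Z [-71.7 -66.  -63.6 -62.8]
```

Emit:
send_rows --targets '[{"offset": [0.2,0,0],"spin": 0},{"offset": [0.4,0,0],"spin": 0},{"offset": [0.6,0,0],"spin": 0},{"offset": [0.8,0,0],"spin": 0},{"offset": [1,0,0],"spin": 0},{"offset": [1.2,0,0],"spin": 0},{"offset": [1.4,0,0],"spin": 0},{"offset": [1.5,0,0],"spin": 0}]'

```text
time_s: 19.67
eef_pos: [657.7, 286.9, 186.2]
ee_rot: [-0.0, 1.0, 0.015, -0.0]
force: [-6.6, 0.1, 3.6]
grip_width: 0.3
grip_force: 44.9
```

```bash
python3 am.py
```

```text
tcp [657.7 286.9 186.2] yaw 0.029 F [-6.6  0.1  3.6] w 0.29975461412531595 44.851194620132446
backwall top X 22.0 Z -52.8 nearY [-36.  36.]
pan plane (slope x,y,z0) [ -0.087  -0.    -83.71 ] 2191
amber [308. 228.] 567 X [-8.  1.  7.] Y [-30. -22. -15.] Z [-72.6 -66.6 -64.1 -63.1]
amber [230. 258.] 379 X [-28. -22. -17.] Y [26. 33. 41.] Z [-70.5 -64.6 -61.6 -60.7]
amber [322. 258.] 383 X [-29. -22. -17.] Y [-40. -33. -25.] Z [-70.  -64.3 -61.5 -60.8]
```

Emit:
send_rows --targets '[{"offset": [0.2,0,0],"spin": 0},{"offset": [0.4,0,0],"spin": 0},{"offset": [0.6,0,0],"spin": 0},{"offset": [0.8,0,0],"spin": 0},{"offset": [0.9,0,0],"spin": 0},{"offset": [0.9,0,0],"spin": 0},{"offset": [0.9,0,0],"spin": 0},{"offset": [0.9,0,0],"spin": 0}]'

```text
time_s: 20.38
eef_pos: [666.8, 286.8, 185.2]
ee_rot: [-0.0, 1.0, 0.014, -0.0]
force: [-4.8, 1.2, 3.7]
grip_width: 0.299
grip_force: 44.8
```

```bash
python3 am.py
```

```text
tcp [666.8 286.8 185.2] yaw 0.029 F [-4.8  1.2  3.7] w 0.2994612124276809 44.794151186943054
backwall top X 14.8 Z -54.1 nearY [-36.  36.]
pan plane (slope x,y,z0) [-1.1800e-01 -4.0000e-03 -8.3509e+01] 1790
amber [253. 228.] 498 X [-7.  1.  6.] Y [ 8. 16. 24.] Z [-71.6 -67.2 -65.  -64.1]
amber [303. 227.] 712 X [-6.  1.  6.] Y [-30. -19.  -5.] Z [-71.7 -67.1 -65.1 -64.4]
amber [227. 265.] 127 X [-31. -27. -25.] Y [31. 35. 41.] Z [-68.5 -63.5 -61.1 -60.5]
amber [324. 266.] 134 X [-31. -27. -25.] Y [-40. -34. -30.] Z [-68.5 -63.2 -60.7   7. ]
```

Three marbles are back against the rear of the pan; two sit in front of the side-wall ends at Y≈±34. Nudging sideways so the bin walls push those inward.

Emit:
send_rows --targets '[{"offset": [-0.2,0.05,0],"spin": 0},{"offset": [-0.3,0.12,0],"spin": 0},{"offset": [-0.3,0.2,0],"spin": 0},{"offset": [-0.3,0.28,0],"spin": 0},{"offset": [-0.3,0.36,0],"spin": 0},{"offset": [-0.3,0.44,0],"spin": 0},{"offset": [-0.3,0.5,0],"spin": 0},{"offset": [-0.3,0.55,0],"spin": 0}]'

```text
time_s: 21.1
eef_pos: [663.9, 292.3, 185.2]
ee_rot: [-0.0, 1.0, 0.014, 0.0]
force: [0.8, -0.5, -2.6]
grip_width: 0.297
grip_force: 44.1
```

```bash
python3 am.py
```

```text
tcp [663.9 292.3 185.2] yaw 0.029 F [ 0.8 -0.5 -2.6] w 0.29736094164167554 44.06129837036133
backwall top X 15.0 Z -54.0 nearY [-36.  36.]
pan plane (slope x,y,z0) [-2.23e-01  8.00e-03 -8.57e+01] 1528
amber [254. 227.] 482 X [-6.  1.  7.] Y [ 8. 15. 24.] Z [-71.3 -67.2 -65.  -64.3]
amber [303. 227.] 695 X [-6.  1.  7.] Y [-31. -19.  -5.] Z [-71.2 -67.1 -65.1 -64.5]
amber [323. 265.] 142 X [-31. -27. -24.] Y [-40. -33. -30.] Z [-69.1 -63.3 -61.  -59.8]
```

Emit:
send_rows --targets '[{"offset": [0,-0.08,0],"spin": 0},{"offset": [0,-0.2,0],"spin": 0},{"offset": [0,-0.34,0],"spin": 0},{"offset": [0,-0.48,0],"spin": 0},{"offset": [0,-0.62,0],"spin": 0},{"offset": [0,-0.76,0],"spin": 0},{"offset": [0,-0.9,0],"spin": 0},{"offset": [0,-1.02,0],"spin": 0}]'

```text
time_s: 21.82
eef_pos: [663.9, 282.1, 185.4]
ee_rot: [-0.0, 1.0, 0.014, 0.0]
force: [-0.6, 4.2, -2.3]
grip_width: 0.298
grip_force: 44.0
```

```bash
python3 am.py; python3 - <<'E'
from h import *
for cam,(a,b0,c0,e) in (('scene',(300,110,410,230)),('top',(140,130,205,240))):
    im,d=ctrl.capture(cam);W=cloud(cam,d);b=cv2.cvtColor(im,cv2.COLOR_RGB2HSV);am=(b[...,0]<20)&(b[...,1]>130)
    n,l,st,c=cv2.connectedComponentsWithStats(am.astype(np.uint8))
    for i in range(1,n):
        if st[i,4]>4 and a<c[i][0]<c0 and b0<c[i][1]<e: print(cam,c[i].round(),st[i,:5],np.nanmedian(W[l==i],0).round())
    if cam=='top': cv2.imwrite('pics/t5.png',cv2.resize(im[130:250,130:230,::-1],(500,600),interpolation=cv2.INTER_CUBIC))
E
```

```text
tcp [663.9 282.1 185.4] yaw 0.029 F [-0.6  4.2 -2.3] w 0.2982545074635938 43.98377180099487
backwall top X 15.0 Z -54.0 nearY [-36.  36.]
pan plane (slope x,y,z0) [-2.5600e-01  7.0000e-03 -8.6354e+01] 1139
amber [246. 238.] 1019 X [-20.  -8.   6.] Y [ 9. 21. 33.] Z [-70.8 -66.  -62.6 -61.8]
amber [303. 227.] 698 X [-6.  1.  7.] Y [-30. -19.  -5.] Z [-71.3 -67.2 -65.1 -64.4]
scene [356. 110.] [344 106  24   9  38] [448. 605.  16.]
scene [388. 141.] [382 138  13   8  44] [640. 493.  46.]
scene [369. 166.] [367 160   5  12  29] [662. 290. 120.]
scene [302. 221.] [299 219   6   4   8] [587.  -4.  89.]
scene [310. 220.] [309 219   3   4   5] [603.  19.  81.]
scene [318. 229.] [317 227   2   4   5] [643.   1.  89.]
```

Emit:
send_rows --targets '[{"offset": [0,0.08,0],"spin": 0},{"offset": [0,0.2,0],"spin": 0},{"offset": [0,0.32,0],"spin": 0},{"offset": [0,0.42,0],"spin": 0},{"offset": [0,0.5,0],"spin": 0},{"offset": [0,0.5,0],"spin": 0}]'

```text
time_s: 22.47
eef_pos: [663.8, 287.1, 185.2]
ee_rot: [0.0, 1.0, 0.014, -0.0]
force: [-0.1, 0.4, -2.9]
grip_width: 0.301
grip_force: 44.1
```

```bash
python3 am.py; python3 -c "
from h import *
im,d=ctrl.capture('wrist');cv2.imwrite('pics/w7.png',cv2.resize(im[180:300,190:360,::-1],(680,480),interpolation=cv2.INTER_CUBIC))"
```

```text
tcp [663.8 287.1 185.2] yaw 0.029 F [-0.1  0.4 -2.9] w 0.30068627389463537 44.05512571334839
backwall top X 15.0 Z -54.0 nearY [-36.  36.]
pan plane (slope x,y,z0) [-2.5800e-01  1.2000e-02 -8.6464e+01] 976
amber [246. 238.] 1016 X [-20.  -8.   6.] Y [ 9. 21. 33.] Z [-70.5 -66.  -62.8 -61.7]
amber [305. 237.] 1179 X [-20.  -3.   6.] Y [-31. -21.  -6.] Z [-71.1 -66.4 -62.9 -61.5]
```

View pics/w7.png

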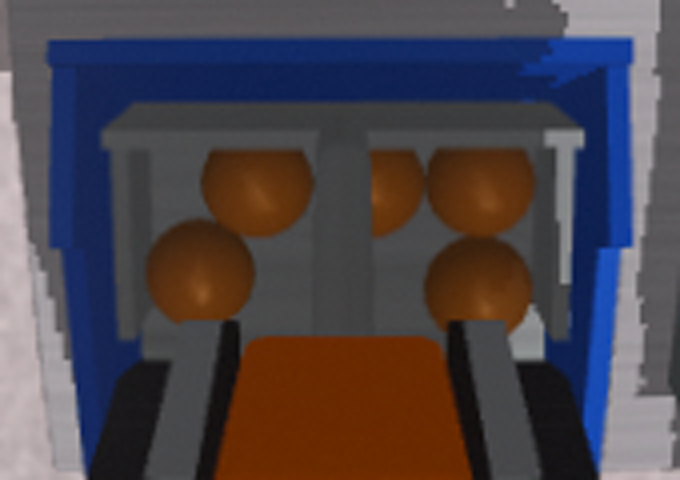

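Crop shows all five marbles inside the pan walls: (258,185), (395,190), (480,185), (200,270), (478,290), nose up ~0.22 rad. I'll trim the pitch down to a few degrees against the bin's front panel so the pan can later be emptied by a quick backward pull over the tub.

Emit:
send_rows --targets '[{"offset": [-0.4,0,-0.2],"spin": 0},{"offset": [-1.2,-0.03,-0.5],"spin": 0},{"offset": [-2.2,-0.06,-0.9],"spin": 0},{"offset": [-3.3,-0.1,-1.3],"spin": 0},{"offset": [-4.4,-0.14,-1.6],"spin": 0},{"offset": [-5.4,-0.17,-1.8],"spin": 0},{"offset": [-6.2,-0.2,-1.8],"spin": 0},{"offset": [-6.8,-0.21,-1.8],"spin": 0}]' --squeeze 28

```text
time_s: 23.23
eef_pos: [594.9, 284.9, 167.3]
ee_rot: [0.0, 1.0, 0.014, -0.0]
force: [-0.8, 0.1, -2.8]
grip_width: 0.3
grip_force: 44.1
```

Emit:
send_rows --targets '[{"offset": [-0.3,0,0],"spin": 0},{"offset": [-0.6,0,0],"spin": 0},{"offset": [-0.9,0,0],"spin": 0},{"offset": [-1.2,0,0],"spin": 0},{"offset": [-1.4,0,0],"spin": 0},{"offset": [-1.6,0,0],"spin": 0}]'

```text
time_s: 23.73
eef_pos: [582.0, 284.7, 169.4]
ee_rot: [-0.0, 1.0, 0.014, 0.004]
force: [7.3, -1.4, 3.6]
grip_width: 0.3
grip_force: 44.9
```

```bash
python3 am.py
```

```text
tcp [582.  284.7 169.4] yaw 0.028 F [ 7.3 -1.4  3.6] w 0.2997505751813471 44.900397062301636
backwall top X 23.3 Z -52.1 nearY [-36.  36.]
pan plane (slope x,y,z0) [-6.900e-02 -3.000e-03 -8.325e+01] 1576
amber [246. 226.] 1014 X [-11.   2.  15.] Y [ 9. 21. 32.] Z [-70.9 -65.9 -63.8 -62.9]
amber [306. 226.] 1226 X [-13.   5.  15.] Y [-31. -22.  -7.] Z [-70.7 -66.  -63.7 -62.7]
```

Emit:
send_rows --targets '[{"offset": [-0.2,0,0],"spin": 0},{"offset": [-0.35,0,0],"spin": 0},{"offset": [-0.35,0,0],"spin": 0},{"offset": [0.1,0,0.1],"spin": 0},{"offset": [0.5,0,0.3],"spin": 0}]'

```text
time_s: 24.2
eef_pos: [584.8, 284.8, 170.1]
ee_rot: [0.0, 1.0, 0.014, -0.001]
force: [-0.4, -0.5, -2.8]
grip_width: 0.299
grip_force: 44.1
```

```bash
python3 am.py; python3 st.py b7
```

```text
tcp [584.8 284.8 170.1] yaw 0.029 F [-0.4 -0.5 -2.8] w 0.298964778144786 44.13039028644562
backwall top X 24.7 Z -51.8 nearY [-36.  36.]
pan plane (slope x,y,z0) [-5.700e-02 -3.000e-03 -8.311e+01] 1691
amber [246. 224.] 999 X [-9.  3. 16.] Y [ 9. 21. 32.] Z [-70.8 -65.9 -63.7 -62.9]
amber [289. 213.] 214 X [ 6. 12. 17.] Y [-13.  -8.  -5.] Z [-69.3 -65.7 -64.1 -63.4]
amber [310. 226.] 987 X [-12.  -0.  16.] Y [-31. -23. -16.] Z [-70.9 -65.8 -63.6 -62.7]
u range -65.93533224160524 145.91494953618698 rear z 3.7522120273201836 floor slope None
marble [184. 187.] [599. 254. 102.] local 14 -31 9
```

Emit:
send_rows --targets '[{"offset": [0,0,0.6],"spin": 0},{"offset": [0,0,1.8],"spin": 0},{"offset": [0,0,3.2],"spin": 0},{"offset": [0,0,4.8],"spin": 0},{"offset": [0,0,6.4],"spin": 0},{"offset": [0,0,8],"spin": 0},{"offset": [0,0,9],"spin": 0},{"offset": [0,0,9.5],"spin": 0}]'

```text
time_s: 24.97
eef_pos: [585.0, 285.0, 267.0]
ee_rot: [-0.0, 1.0, 0.014, 0.001]
force: [0.2, -0.2, -2.8]
grip_width: 0.297
grip_force: 44.1
```

```bash
python3 am.py; python3 - <<'E'
from h import *
im,d=ctrl.capture('top');W=cloud('top',d)
for q in ('sealant','tub_rim'):
    for r in ctrl.place_of('top',q)[:2]: print(q,r['conf'],np.round(r['uv']),atz('top',r['uv'],0 if q=='sealant' else 85).round())
p=W[140:190,330:390].reshape(-1,3);m=(p[:,2]>60);print('bottle',np.nanmedian(p[m],0),np.nanmin(p[m],0),np.nanmax(p[m],0))
z=W[...,2];m=np.zeros_like(z,bool);m[185:255,310:380]=1;m&=(z>70)&(z<100);p=W[m];print('tub',cv2.minEnclosingCircle(p[:,:2].astype(np.float32)))
E
python3 st.py b8
```

```text
tcp [585. 285. 267.] yaw 0.029 F [ 0.2 -0.2 -2.8] w 0.29711194775770666 44.136149883270264
backwall top X 24.8 Z -51.8 nearY [-36.  36.]
pan plane (slope x,y,z0) [-5.4000e-02 -1.0000e-03 -8.3133e+01] 1701
amber [246. 224.] 991 X [-9.  3. 16.] Y [ 9. 21. 32.] Z [-70.7 -65.8 -63.8 -63. ]
amber [306. 224.] 1201 X [-12.   6.  17.] Y [-31. -22.  -7.] Z [-70.7 -65.8 -63.7 -62.7]
sealant 0.8 [353. 174.] [ 657. -231.    0.]
sealant 0.67 [ 99. 190.] [618. 523.   0.]
tub_rim 0.69 [272. 263.] [385.  12.  85.]
tub_rim 0.55 [351. 221.] [ 499. -207.   85.]
bottle [ 650.86114749 -230.10039488  124.83419786] [ 634.50680688 -257.75428307   60.6191534 ] [ 681.09897311 -210.54701881  196.95303758]
tub ((498.70703125, -192.98667907714844), 70.49168395996094)
u range -65.76277600388052 146.6187379842113 rear z 9.430811521980331 floor slope 0.058234440822339424
marble [177. 179.] [598. 255. 197.] local 13 -30 12
```

Emit:
send_rows --targets '[{"offset": [-0.1,-0.5,0],"spin": 0},{"offset": [-0.25,-1.5,0],"spin": 0},{"offset": [-0.5,-3,0],"spin": 0},{"offset": [-0.8,-5,0],"spin": 0},{"offset": [-1.2,-7.5,0],"spin": 0},{"offset": [-1.6,-10,0],"spin": 0},{"offset": [-2,-12.5,0],"spin": 0},{"offset": [-2.45,-15,0],"spin": 0}]'

```text
time_s: 25.88
eef_pos: [559.6, 133.0, 265.1]
ee_rot: [0.0, 1.0, 0.014, -0.0]
force: [-0.5, -0.2, -2.5]
grip_width: 0.3
grip_force: 44.1
```

Emit:
send_rows --targets '[{"offset": [-0.4,-2.5,0],"spin": 0.03},{"offset": [-0.8,-5,0],"spin": 0.065},{"offset": [-1.2,-7.5,0],"spin": 0.1},{"offset": [-1.6,-10,0],"spin": 0.135},{"offset": [-2,-12.5,0],"spin": 0.17},{"offset": [-2.4,-15,0],"spin": 0.205},{"offset": [-2.8,-17.5,0],"spin": 0.24},{"offset": [-3.25,-20,0],"spin": 0.275}]'

```text
time_s: 26.55
eef_pos: [526.9, -66.9, 265.1]
ee_rot: [0.0, 0.988, 0.152, -0.0]
force: [1.2, 0.7, -3.8]
grip_width: 0.299
grip_force: 44.1
```

Emit:
send_rows --targets '[{"offset": [-0.4,-2.25,0],"spin": 0.035},{"offset": [-0.75,-4.25,0],"spin": 0.07},{"offset": [-1,-6,0],"spin": 0.105},{"offset": [-1.25,-7.5,0],"spin": 0.14},{"offset": [-1.45,-8.75,0],"spin": 0.175},{"offset": [-1.6,-9.75,0],"spin": 0.21},{"offset": [-1.7,-10.5,0],"spin": 0.25},{"offset": [-1.8,-11,0],"spin": 0.29}]'

```text
time_s: 27.22
eef_pos: [508.9, -176.4, 265.1]
ee_rot: [0.0, 0.956, 0.293, -0.0]
force: [-0.0, 0.1, -2.5]
grip_width: 0.296
grip_force: 44.1
```

```bash
python3 am.py; python3 - <<'E'
from h import *
s=ctrl.sense();im,d=ctrl.capture('wrist');W=wcloud(d,s).reshape(-1,3)
for r in ctrl.place_of('wrist','tub_rim')[:2]:print(r['conf'],wristw(r['uv'],85,s))
m=(abs(W[:,2]-85)<6)&(np.hypot(W[:,0]-499,W[:,1]+193)<85);p=W[m][:,:2];print(len(p))
if len(p)>50:
    A=np.c_[2*p,np.ones(len(p))];c=np.linalg.lstsq(A,(p**2).sum(1),rcond=None)[0];print('rim fit',c[:2],np.sqrt(c[2]+c[0]**2+c[1]**2))
E
```

```text
tcp [ 508.9 -176.4  265.1] yaw 0.594 F [-0.   0.1 -2.5] w 0.2959891017048571 44.13666486740112
backwall top X 24.8 Z -51.7 nearY [-36.  36.]
pan plane (slope x,y,z0) [-5.6000e-02 -1.0000e-03 -8.3013e+01] 1586
amber [216.  20.] 462 X [151. 173. 193.] Y [38. 60. 75.] Z [-187.  -183.4 -181.  -179.7]
amber [248. 224.] 959 X [-10.   2.  16.] Y [ 8. 19. 29.] Z [-70.3 -65.7 -63.7 -62.9]
amber [300. 222.] 1167 X [-11.   7.  17.] Y [-31. -15.  -7.] Z [-70.3 -65.6 -63.7 -62.9]
0.76 [380.49082977  12.69176401  85.        ]
953
rim fit [ 500.70465728 -193.41482534] 67.29267205649228
```

Emit:
send_rows --targets '[{"offset": [-0.1,-0.15,-0.5],"spin": 0},{"offset": [-0.3,-0.4,-1.5],"spin": 0},{"offset": [-0.6,-0.8,-3],"spin": 0},{"offset": [-0.9,-1.2,-4.5],"spin": 0},{"offset": [-1.2,-1.6,-6],"spin": 0},{"offset": [-1.45,-1.9,-7.2],"spin": 0},{"offset": [-1.6,-2.1,-8],"spin": 0},{"offset": [-1.7,-2.2,-8.4],"spin": 0}]'

```text
time_s: 28.03
eef_pos: [492.1, -196.9, 179.7]
ee_rot: [-0.001, 0.956, 0.292, -0.001]
force: [-1.0, 0.7, -2.8]
grip_width: 0.3
grip_force: 44.1
```

```bash
python3 am.py
```

```text
tcp [ 492.1 -196.9  179.7] yaw 0.593 F [-1.   0.7 -2.8] w 0.2997918137778638 44.14221525192261
backwall top X 24.7 Z -51.8 nearY [-36.  36.]
pan plane (slope x,y,z0) [-5.6000e-02  0.0000e+00 -8.3051e+01] 1546
amber [248. 224.] 968 X [-10.   2.  16.] Y [ 8. 19. 30.] Z [-70.2 -65.7 -63.7 -62.9]
amber [301. 222.] 1217 X [-9.  7. 17.] Y [-31. -17.  -7.] Z [-70.6 -65.7 -63.7 -62.8]
```

Marbles still boxed in, pan over the tub. Quick backward pull.

Emit:
send_rows --targets '[{"offset": [3.35,2.25,0],"spin": 0},{"offset": [6.7,4.5,0],"spin": 0},{"offset": [7.1,4.78,0],"spin": 0},{"offset": [7.1,4.78,0],"spin": 0},{"offset": [7.1,4.78,0],"spin": 0}]'

```text
time_s: 28.5
eef_pos: [563.7, -149.3, 181.4]
ee_rot: [0.0, 0.956, 0.293, -0.0]
force: [-0.0, -0.4, -2.7]
grip_width: 0.299
grip_force: 44.1
```

```bash
cat > tub.py <<'E'
from h import *
import os
os.system('python3 am.py')
im,d=ctrl.capture('top');W=cloud('top',d);b=cv2.cvtColor(im,cv2.COLOR_RGB2HSV);am=(b[...,0]<20)&(b[...,1]>110)
n,l,st,c=cv2.connectedComponentsWithStats(am.astype(np.uint8))
for i in range(1,n):
    if st[i,4]>4 and 290<c[i][0]<440 and 170<c[i][1]<300: print('top',c[i].round(),st[i,:5],np.nanmedian(W[l==i],0).round())
z=W[...,2];m=np.zeros_like(z,bool);m[185:255,310:380]=1;m&=(z>70)&(z<92);p=W[m];print('tub',cv2.minEnclosingCircle(p[:,:2].astype(np.float32)))
E
python3 tub.py
```

```text
tcp [ 563.7 -149.3  181.4] yaw 0.595 F [-0.  -0.4 -2.7] w 0.2990099974104413 44.147186279296875
backwall top X 24.5 Z -51.9 nearY [-36.  36.]
pan plane (slope x,y,z0) [-6.3000e-02 -2.0000e-03 -8.3097e+01] 2499
amber [212.  53.] 170 X [120. 125. 129.] Y [42. 47. 52.] Z [-103.8 -102.3 -101.  -100.4]
amber [253. 213.] 443 X [ 5. 12. 17.] Y [ 7. 15. 23.] Z [-69.3 -65.9 -64.1 -63.5]
amber [288. 213.] 204 X [ 6. 12. 17.] Y [-13.  -9.  -5.] Z [-69.2 -65.8 -64.  -63.3]
amber [310. 217.] 531 X [ 2.  9. 15.] Y [-31. -24. -16.] Z [-70.8 -66.1 -64.  -63.2]
this script no longer has the robotException ignored in: <_io.TextIOWrapper mode='rw' encoding='UTF-8'>
Traceback (most recent call last):
BrokenPipeError: [Errno 32] Broken pipe
```

```bash
sed -i '/os/d' tub.py; python3 tub.py; python3 - <<'E'
from h import *
s=ctrl.sense();im,d=ctrl.capture('wrist');W=wcloud(d,s).reshape(-1,3);b=cv2.cvtColor(im,cv2.COLOR_RGB2HSV);am=((b[...,0]<20)&(b[...,1]>130))
n,l,st,c=cv2.connectedComponentsWithStats(am.astype(np.uint8));l=l.ravel()
for i in range(1,n):
    if st[i,4]>15: print(c[i].round(),st[i,4],np.nanmedian(W[l==i],0).round())
im,d=ctrl.capture('scene');W=cloud('scene',d).reshape(-1,3);b=cv2.cvtColor(im,cv2.COLOR_RGB2HSV);am=((b[...,0]<20)&(b[...,1]>110))
n,l,st,c=cv2.connectedComponentsWithStats(am.astype(np.uint8));l=l.ravel()
for i in range(1,n):
    if st[i,4]>4 and 190<c[i][0]<320 and 190<c[i][1]<300: print('scene',c[i].round(),st[i,4],np.nanmedian(W[l==i],0).round())
E
```

```text
[156.  14.] 507 [647.  17.  79.]
[167.  21.] 46 [645.   1.  86.]
[173.  62.] 612 [621. -24.  84.]
[212.  53.] 138 [640. -41.  79.]
[162.  57.] 60 [619. -12.  88.]
[153.  83.] 28 [598. -14.  81.]
[549.  92.] 706 [ 840. -329.   41.]
[159.  87.] 23 [598. -20.  82.]
[187.  99.] 51 [602. -44.  79.]
[  5. 122.] 218 [458. 178.  12.]
[172. 123.] 50 [579. -43.  78.]
[401. 159.] 1187 [ 658. -214.   61.]
[493. 185.] 26 [ 713. -358.    7.]
[523. 197.] 203 [ 719. -364.   57.]
[253. 213.] 446 [ 565. -131.  116.]
[288. 213.] 209 [ 579. -151.  116.]
[312. 213.] 444 [ 587. -164.  116.]
[508. 241.] 69 [ 671. -383.   59.]
[275. 307.] 5750 [ 569. -146.  223.]
[555. 377.] 25 [  507. -1622.  -290.]
scene [270. 248.] 47 [ 575. -149.  117.]
scene [245. 259.] 8 [ 499. -184.   22.]
scene [243. 264.] 10 [ 506. -202.   26.]
```

Scene depth shows two marbles in the tub (499,−184,22), (506,−202,26); three are still in the pan. Return gently and repeat with a longer stroke.

Emit:
send_rows --targets '[{"offset": [-0.5,-0.34,0],"spin": 0},{"offset": [-1.5,-1,0],"spin": 0},{"offset": [-2.8,-1.9,0],"spin": 0},{"offset": [-4.1,-2.8,0],"spin": 0},{"offset": [-5.25,-3.6,0],"spin": 0},{"offset": [-6.25,-4.25,0],"spin": 0},{"offset": [-7,-4.8,0],"spin": 0},{"offset": [-7.5,-5.15,0],"spin": 0}]'

```text
time_s: 29.37
eef_pos: [487.9, -201.6, 181.5]
ee_rot: [0.0, 0.956, 0.292, 0.0]
force: [0.6, -0.0, -2.5]
grip_width: 0.3
grip_force: 44.2
```

Emit:
send_rows --targets '[{"offset": [-0.25,-0.15,0],"spin": 0},{"offset": [-0.35,-0.22,0],"spin": 0},{"offset": [-0.4,-0.25,0],"spin": 0},{"offset": [-0.4,-0.25,0],"spin": 0}]'

```text
time_s: 29.7
eef_pos: [485.1, -203.1, 181.3]
ee_rot: [0.0, 0.956, 0.293, 0.0]
force: [0.3, -0.3, -2.2]
grip_width: 0.301
grip_force: 44.2
```

Emit:
send_rows --targets '[{"offset": [3.4,2.3,0],"spin": 0},{"offset": [6.8,4.6,0],"spin": 0},{"offset": [9.6,6.45,0],"spin": 0},{"offset": [9.6,6.45,0],"spin": 0},{"offset": [9.6,6.45,0],"spin": 0},{"offset": [9.6,6.45,0],"spin": 0}]'

```text
time_s: 30.2
eef_pos: [580.6, -138.7, 180.9]
ee_rot: [-0.0, 0.956, 0.293, -0.0]
force: [0.5, -0.1, -3.4]
grip_width: 0.299
grip_force: 44.2
```

```bash
python3 am.py; cat > sc.py <<'E'
from h import *
im,d=ctrl.capture('scene');W=cloud('scene',d).reshape(-1,3);b=cv2.cvtColor(im,cv2.COLOR_RGB2HSV);am=((b[...,0]<20)&(b[...,1]>110))
n,l,st,c=cv2.connectedComponentsWithStats(am.astype(np.uint8));l=l.ravel()
for i in range(1,n):
    if st[i,4]>3 and 180<c[i][0]<320 and 180<c[i][1]<320: print('scene',c[i].round(),st[i,4],np.nanmedian(W[l==i],0).round())
E
python3 sc.py
```

```text
tcp [ 580.6 -138.7  180.9] yaw 0.594 F [ 0.5 -0.1 -3.4] w 0.2993174592888708 44.15054798126221
backwall top X 23.8 Z -52.1 nearY [-36.  36.]
pan plane (slope x,y,z0) [-7.000e-02 -1.000e-03 -8.319e+01] 2553
amber [213.  66.] 621 X [101. 114. 125.] Y [37. 46. 55.] Z [-104.5 -100.9  -99.2  -98.4]
amber [253. 214.] 435 X [ 5. 11. 16.] Y [ 8. 15. 23.] Z [-69.6 -66.  -64.3 -63.7]
amber [288. 214.] 186 X [ 5. 11. 16.] Y [-12.  -9.  -5.] Z [-69.4 -66.1 -64.3 -63.6]
amber [310. 214.] 435 X [ 5. 11. 16.] Y [-31. -24. -16.] Z [-70.  -65.9 -64.2 -63.5]
scene [277. 248.] 48 [ 592. -139.  116.]
scene [242. 259.] 7 [ 492. -190.   24.]
scene [239. 265.] 5 [ 497. -210.   23.]
scene [280. 302.] 19 [ 681. -252.   58.]
scene [273. 301.] 10 [ 662. -259.   59.]
```

Emit:
send_rows --targets '[{"offset": [-0.1,-0.49,0.5],"spin": 0},{"offset": [-0.3,-1.47,1],"spin": 0},{"offset": [-0.6,-2.93,1.5],"spin": 0},{"offset": [-1.05,-4.9,2],"spin": 0},{"offset": [-1.5,-7.05,2],"spin": 0},{"offset": [-1.95,-9.2,2],"spin": 0},{"offset": [-2.4,-11.15,2],"spin": 0},{"offset": [-2.75,-12.9,2],"spin": 0}]'

```text
time_s: 30.97
eef_pos: [552.2, -270.8, 202.1]
ee_rot: [0.001, 0.957, 0.292, 0.0]
force: [0.2, -0.0, -2.1]
grip_width: 0.3
grip_force: 44.1
```

Emit:
send_rows --targets '[{"offset": [-0.33,-1.56,0],"spin": 0},{"offset": [-0.62,-2.93,0],"spin": 0},{"offset": [-0.87,-4.1,0],"spin": 0},{"offset": [-1.1,-5.1,-0.5],"spin": 0},{"offset": [-1.25,-5.87,-1.5],"spin": 0},{"offset": [-1.37,-6.45,-3],"spin": 0},{"offset": [-1.48,-6.95,-4.5],"spin": 0},{"offset": [-1.56,-7.3,-6],"spin": 0}]'

```text
time_s: 31.63
eef_pos: [537.5, -341.0, 139.5]
ee_rot: [-0.0, 0.956, 0.293, -0.0]
force: [-0.1, 0.1, -3.0]
grip_width: 0.301
grip_force: 44.2
```

Emit:
send_rows --targets '[{"offset": [-0.06,-0.35,-1.4],"spin": 0},{"offset": [-0.1,-0.6,-2.6],"spin": 0},{"offset": [-0.1,-0.7,-3.4],"spin": 0},{"offset": [-0.1,-0.8,-4],"spin": 0},{"offset": [-0.1,-0.8,-4.3],"spin": 0}]'

```text
time_s: 32.05
eef_pos: [536.7, -348.7, 97.4]
ee_rot: [-0.0, 0.956, 0.293, -0.0]
force: [0.1, -0.8, -1.8]
grip_width: 0.3
grip_force: 44.1
```

```bash
python3 am.py; python3 sc.py
```

```text
tcp [ 536.7 -348.7   97.4] yaw 0.594 F [ 0.1 -0.8 -1.8] w 0.30014920981469356 44.14819300174713
backwall top X 23.8 Z -52.0 nearY [-36.  36.]
pan plane (slope x,y,z0) [-7.0000e-02  1.0000e-03 -8.3202e+01] 2529
amber [238.   7.] 870 X [142. 143. 149.] Y [ 7. 22. 37.] Z [-68.2 -52.1 -36.9 -32.7]
amber [251. 214.] 438 X [ 5. 11. 16.] Y [ 9. 17. 25.] Z [-69.7 -66.1 -64.3 -63.4]
amber [287. 214.] 157 X [ 5. 12. 16.] Y [-11.  -8.  -5.] Z [-69.8 -66.5 -64.8 -63.8]
amber [308. 214.] 439 X [ 5. 11. 16.] Y [-30. -22. -15.] Z [-69.8 -66.  -64.2 -63.7]
scene [303. 222.] 4 [594.  -3.  89.]
scene [242. 259.] 10 [ 492. -188.   23.]
scene [240. 265.] 9 [ 499. -211.   24.]
scene [276. 302.] 24 [ 673. -257.   58.]
scene [223. 309.] 37 [ 551. -350.   32.]
```

Emit:
send_rows --targets '[{"offset": [0,0,-0.4],"spin": 0},{"offset": [-0.1,-0.07,-0.7],"spin": 0},{"offset": [-0.3,-0.2,-0.85],"spin": 0},{"offset": [-0.5,-0.34,-0.95],"spin": 0},{"offset": [-0.7,-0.47,-1],"spin": 0},{"offset": [-0.9,-0.6,-1],"spin": 0}]'

```text
time_s: 32.65
eef_pos: [528.2, -355.1, 89.3]
ee_rot: [0.001, 0.956, 0.292, 0.001]
force: [1.7, 1.5, 3.4]
grip_width: 0.3
grip_force: 44.9
```

```bash
python3 am.py
```

```text
tcp [ 528.2 -355.1   89.3] yaw 0.594 F [1.7 1.5 3.4] w 0.29972814667178926 44.937039613723755
backwall top X 24.1 Z -51.9 nearY [-36.  36.]
pan plane (slope x,y,z0) [-6.400e-02 -4.000e-03 -8.311e+01] 2568
amber [250. 214.] 431 X [ 5. 12. 16.] Y [10. 17. 25.] Z [-69.5 -65.8 -64.2 -63.5]
amber [287. 214.] 152 X [ 6. 12. 16.] Y [-11.  -8.  -5.] Z [-69.3 -66.1 -64.5 -63.7]
amber [308. 214.] 432 X [ 5. 12. 16.] Y [-30. -22. -15.] Z [-69.9 -65.8 -64.1 -63.4]
```

Emit:
send_rows --targets '[{"offset": [-0.2,-0.13,-0.2],"spin": 0},{"offset": [-0.4,-0.27,-0.35],"spin": 0},{"offset": [-0.6,-0.4,-0.45],"spin": 0},{"offset": [-0.8,-0.54,-0.5],"spin": 0},{"offset": [-1,-0.67,-0.5],"spin": 0},{"offset": [-1.2,-0.8,-0.5],"spin": 0}]' --grip 0 --squeeze 22

```text
time_s: 33.2
eef_pos: [517.9, -363.4, 87.0]
ee_rot: [0.003, 0.956, 0.293, 0.003]
force: [9.2, 3.6, 26.6]
grip_width: 0.301
grip_force: 47.3
```

```bash
python3 am.py
```

```text
tcp [ 517.9 -363.4   87. ] yaw 0.594 F [ 9.2  3.6 26.6] w 0.3010073578069993 47.34411835670471
backwall top X 30.1 Z -49.2 nearY [-36.  36.]
pan plane (slope x,y,z0) [ 1.9000e-02 -2.0000e-03 -8.2066e+01] 2497
amber [250. 210.] 576 X [ 7. 15. 21.] Y [ 9. 17. 24.] Z [-69.5 -64.8 -62.4 -61.6]
amber [287. 210.] 193 X [ 8. 14. 20.] Y [-11.  -8.  -6.] Z [-69.2 -65.2 -62.8 -62. ]
amber [308. 211.] 580 X [ 6. 14. 20.] Y [-30. -23. -15.] Z [-70.3 -64.7 -62.4 -61.5]
```

Emit:
send_rows --targets '[{"offset": [0,0,0.4],"spin": 0},{"offset": [0,0,0.8],"spin": 0},{"offset": [0,0,1.0],"spin": 0}]'

```text
time_s: 33.5
eef_pos: [515.2, -362.8, 93.1]
ee_rot: [-0.0, 0.956, 0.293, -0.001]
force: [1.0, 0.1, -2.0]
grip_width: 0.302
grip_force: 43.8
```

```bash
python3 am.py
```

```text
tcp [ 515.2 -362.8   93.1] yaw 0.594 F [ 1.   0.1 -2. ] w 0.30182675495305156 43.76489281654358
backwall top X 29.5 Z -49.4 nearY [-36.  36.]
pan plane (slope x,y,z0) [ 8.0000e-03  3.0000e-03 -8.2171e+01] 2278
amber [251. 214.] 582 X [ 4. 12. 18.] Y [ 9. 16. 24.] Z [-70.5 -64.8 -62.6 -61.6]
amber [287. 215.] 225 X [ 3. 11. 17.] Y [-11.  -8.  -5.] Z [-70.4 -65.1 -62.8 -62.2]
amber [310. 216.] 572 X [ 2. 10. 16.] Y [-31. -23. -16.] Z [-70.8 -65.3 -62.6 -61.9]
```

Emit:
send_rows --targets '[{"offset": [0,0,0.4],"spin": -0.02},{"offset": [0,0,1.2],"spin": -0.06},{"offset": [0,0,2.3],"spin": -0.12},{"offset": [0,0,3.7],"spin": -0.18},{"offset": [0,0,5.2],"spin": -0.25},{"offset": [0,0,6.6],"spin": -0.31},{"offset": [0,0,7.9],"spin": -0.37},{"offset": [0,0,8.8],"spin": -0.41}]'

```text
time_s: 34.22
eef_pos: [515.7, -363.0, 182.4]
ee_rot: [0.0, 0.996, 0.09, 0.0]
force: [0.8, 0.2, -2.6]
grip_width: 0.303
grip_force: 43.8
```

```bash
python3 am.py
```

```text
tcp [ 515.7 -363.   182.4] yaw 0.18 F [ 0.8  0.2 -2.6] w 0.3025906945496024 43.77169847488403
backwall top X 29.5 Z -49.4 nearY [-36.  35.]
pan plane (slope x,y,z0) [ 1.000e-02  2.000e-03 -8.218e+01] 2263
amber [332.  23.] 807 X [146. 152. 170.] Y [-73. -43. -27.] Z [-135.1 -125.2 -120.8 -119.2]
amber [251. 214.] 581 X [ 4. 12. 18.] Y [ 9. 17. 24.] Z [-70.6 -64.9 -62.5 -62. ]
amber [287. 215.] 232 X [ 4. 11. 17.] Y [-11.  -8.  -5.] Z [-70.4 -65.1 -63.  -62.2]
amber [310. 217.] 572 X [ 2. 10. 16.] Y [-31. -23. -16.] Z [-70.6 -65.1 -62.7 -62.1]
```

Emit:
send_rows --targets '[{"offset": [-0.05,0.3,0],"spin": 0},{"offset": [-0.17,0.99,0],"spin": 0},{"offset": [-0.36,2.07,0],"spin": 0},{"offset": [-0.6,3.55,0],"spin": 0},{"offset": [-0.94,5.4,0],"spin": 0},{"offset": [-1.3,7.5,0],"spin": 0},{"offset": [-1.66,9.55,0],"spin": 0},{"offset": [-1.98,11.4,0],"spin": 0}]'

```text
time_s: 34.93
eef_pos: [495.1, -246.8, 180.2]
ee_rot: [-0.001, 0.996, 0.092, -0.001]
force: [0.3, 0.1, -2.6]
grip_width: 0.304
grip_force: 43.8
```

Emit:
send_rows --targets '[{"offset": [-0.27,1.58,0],"spin": 0},{"offset": [-0.5,2.86,0],"spin": 0},{"offset": [-0.67,3.84,0],"spin": 0},{"offset": [-0.79,4.53,0],"spin": 0},{"offset": [-0.86,4.93,0],"spin": 0},{"offset": [-0.89,5.1,0],"spin": 0},{"offset": [-0.92,5.3,0],"spin": 0}]'

```text
time_s: 35.52
eef_pos: [486.8, -196.1, 181.2]
ee_rot: [0.0, 0.996, 0.092, 0.0]
force: [-0.2, -0.2, -2.7]
grip_width: 0.299
grip_force: 43.8
```

```bash
python3 am.py
```

```text
tcp [ 486.8 -196.1  181.2] yaw 0.184 F [-0.2 -0.2 -2.7] w 0.29902190716621785 43.774314522743225
backwall top X 29.4 Z -49.4 nearY [-36.  35.]
pan plane (slope x,y,z0) [ 1.1000e-02  3.0000e-03 -8.2188e+01] 2169
amber [348.  29.] 922 X [140. 146. 165.] Y [-75. -56. -47.] Z [-148.7 -119.4  -95.8  -91.1]
amber [288. 178.] 37 X [13. 14. 16.] Y [-17. -12.  -8.] Z [-165.9 -162.7 -160.9 -160. ]
amber [247. 215.] 578 X [ 3. 11. 17.] Y [12. 19. 27.] Z [-70.5 -64.8 -62.6 -61.9]
amber [301. 218.] 682 X [ 1.  9. 15.] Y [-27. -18.  -5.] Z [-70.7 -65.1 -62.7 -61.9]
amber [265. 217.] 74 X [ 4.  9. 13.] Y [6. 7. 9.] Z [-70.6 -66.3 -65.  -64.1]
```

Emit:
send_rows --targets '[{"offset": [4.1,0.76,0],"spin": 0},{"offset": [8.1,1.5,0],"spin": 0},{"offset": [8.3,1.54,0],"spin": 0},{"offset": [8.3,1.54,0],"spin": 0},{"offset": [8.3,1.54,0],"spin": 0}]'

```text
time_s: 35.98
eef_pos: [569.4, -180.7, 180.8]
ee_rot: [-0.0, 0.996, 0.092, -0.001]
force: [0.2, 0.2, -1.5]
grip_width: 0.295
grip_force: 43.8
```

```bash
python3 am.py; python3 sc.py
```

```text
tcp [ 569.4 -180.7  180.8] yaw 0.184 F [ 0.2  0.2 -1.5] w 0.29453180567282883 43.80625784397125
backwall top X 29.8 Z -49.3 nearY [-36.  36.]
pan plane (slope x,y,z0) [ 1.0000e-02 -0.0000e+00 -8.2224e+01] 3540
amber [339. 107.] 423 X [ 65.  84. 100.] Y [-57. -49. -47.] Z [-145.4 -117.3  -94.5  -90.6]
scene [319. 230.] 15 [651.  -0.  87.]
scene [264. 239.] 35 [ 580. -181.  215.]
scene [252. 251.] 6 [ 499. -151.   23.]
scene [242. 259.] 7 [ 491. -190.   23.]
scene [240. 267.] 17 [ 502. -214.   24.]
scene [272. 300.] 4 [ 657. -259.   58.]
scene [275. 301.] 6 [ 668. -258.   69.]
scene [281. 301.] 8 [ 682. -250.   67.]
```

Pan empty, all marbles in the tub. Returning the scoop to its mat.

Emit:
send_rows --targets '[{"offset": [-2,-1,1.5],"spin": 0.05},{"offset": [-4.2,-3,2],"spin": 0.1},{"offset": [-4.2,-6,2],"spin": 0.15},{"offset": [-4.2,-9,2],"spin": 0.2},{"offset": [-4.2,-12,2],"spin": 0.25},{"offset": [-4.2,-15,2],"spin": 0.275},{"offset": [-4.2,-17.7,2],"spin": 0.275},{"offset": [-4.2,-17.7,2],"spin": 0.275}]'

```text
time_s: 36.75
eef_pos: [525.9, -362.3, 201.2]
ee_rot: [0.001, 0.974, 0.225, -0.0]
force: [-1.2, -0.0, -1.9]
grip_width: 0.3
grip_force: 43.8
```

Emit:
send_rows --targets '[{"offset": [0,0,-3.5],"spin": 0},{"offset": [0,0,-7],"spin": 0},{"offset": [0,0,-9.5],"spin": 0},{"offset": [0,0,-10.5],"spin": 0},{"offset": [0,0,-11],"spin": 0},{"offset": [0,0,-11.3],"spin": 0},{"offset": [0,0,-11.5],"spin": 0}]'

```text
time_s: 37.33
eef_pos: [528.2, -358.0, 87.9]
ee_rot: [0.001, 0.974, 0.227, 0.001]
force: [-0.2, -0.3, -1.7]
grip_width: 0.298
grip_force: 43.8
```

```bash
python3 am.py; python3 sc.py; python3 - <<'E'
from h import *
for r in ctrl.place_of('scene','mat')[:2]:print(r['conf'],atz('scene',r['uv'],0))
E
```

```text
tcp [ 528.2 -358.    87.9] yaw 0.459 F [-0.2 -0.3 -1.7] w 0.2975089419267986 43.79732608795166
backwall top X 29.9 Z -49.3 nearY [-36.  36.]
pan plane (slope x,y,z0) [ 1.100e-02 -2.000e-03 -8.223e+01] 3542
amber [192.   3.] 261 X [149. 150. 153.] Y [40. 50. 62.] Z [-60.9 -54.5 -47.3 -44.8]
scene [303. 222.] 11 [593.  -0.  87.]
scene [320. 229.] 7 [650.   5.  88.]
scene [309. 232.] 5 [629. -23.  83.]
scene [245. 249.] 11 [ 477. -155.   22.]
scene [243. 262.] 48 [ 497. -197.   22.]
scene [215. 295.] 29 [ 540. -357.  122.]
scene [283. 300.] 5 [ 685. -241.   68.]
scene [277. 303.] 21 [ 676. -254.   55.]
0.67 [ 531.41209451 -368.79867909    0.        ]
```

Emit:
send_rows --targets '[{"offset": [0,0,-0.1],"spin": 0},{"offset": [0,0,-0.2],"spin": 0}]'

```text
time_s: 37.65
eef_pos: [528.6, -357.8, 86.8]
ee_rot: [0.001, 0.974, 0.228, 0.001]
force: [-1.7, 4.5, 17.0]
grip_width: 0.298
grip_force: 46.2
```

Emit:
send_rows --targets '[{"offset": [0,0,0],"spin": 0},{"offset": [0,0,0],"spin": 0},{"offset": [0,0,0],"spin": 0},{"offset": [0,0,0],"spin": 0},{"offset": [0,0,0],"spin": 0}]' --grip 1

```text
time_s: 38.07
eef_pos: [527.7, -357.4, 84.3]
ee_rot: [-0.0, 0.974, 0.227, 0.0]
force: [-0.5, 0.4, 0.0]
grip_width: 0.981
grip_force: 0.0
```

Emit:
send_rows --targets '[{"offset": [0,0,2],"spin": 0},{"offset": [0,0,5],"spin": 0},{"offset": [0,0,9],"spin": 0},{"offset": [0,0,13],"spin": 0},{"offset": [0,0,15],"spin": 0}]'

```text
time_s: 38.48
eef_pos: [528.4, -358.0, 239.7]
ee_rot: [0.003, 0.974, 0.227, 0.002]
force: [-0.2, 0.7, -0.2]
grip_width: 1.0
grip_force: 0.0
```

```bash
python3 - <<'E'
from h import *
s=ctrl.sense();im,d=ctrl.capture('wrist');W=wcloud(d,s).reshape(-1,3);print(s['eef_pos'])
c=np.array([528,-358]);a=.459;ex=np.array([np.cos(a),np.sin(a)]);ey=np.array([-ex[1],ex[0]])
q=W[:,:2]-c;X,Y,Z=q@ex,q@ey,W[:,2]
for lo,hi in ((4,12),(34,45),(115,140)):
    m=(abs(X)<50)&(abs(Y)<50)&(Z>lo)&(Z<hi)
    if m.sum(): print(lo,m.sum(),np.percentile(X[m],[2,50,98]).round(),np.percentile(Y[m],[2,50,98]).round(),np.median(Z[m]))
b=cv2.cvtColor(im,cv2.COLOR_RGB2HSV).reshape(-1,3);k=(b[:,2]<55)&(Z<6)&(Z>0.5)&(abs(X)<90)&(abs(Y)<90);print('mat',np.percentile(X[k],[2,98]),np.percentile(Y[k],[2,98]))
for n,h in (('mat',0),('scoop_pan',15)):
    for r in ctrl.place_of('wrist',n)[:1]: print(n,r['conf'],wristw(r['uv'],h,s))
im,d=ctrl.capture('top')
import st; st.look('e1')
print(ctrl.sense()['time_s'])
E
```

```text
[ 528.43610322 -358.02345257  239.70130569]
4 1781 [-31.   1.  36.] [-38.  -4.  37.] 4.851402992969497
34 203 [29. 30. 33.] [-38.   1.  37.] 37.52282090996903
115 995 [-12.   3.  12.] [-13.  -1.  12.] 130.1975587697109
mat [-58.23832048  56.92178321] [-60.9532089   54.93828352]
scoop_pan 0.63 [ 525.38636582 -364.10219251   15.        ]
u range -66.71017842137857 147.31207737296901 rear z 3.7916491912938 floor slope 0.07564859286782127
38.7333
```

Scoop stands level and centred on the mat. Now back to the bin's rear rim to shut it fully.

Emit:
send_rows --targets '[{"offset": [0.5,2.7,1],"spin": -0.06},{"offset": [1,5.4,2],"spin": -0.12},{"offset": [1.5,8,2],"spin": -0.18},{"offset": [2,10.7,2],"spin": -0.24},{"offset": [2.6,13.4,2],"spin": -0.3},{"offset": [3.4,16,2],"spin": -0.36},{"offset": [4.2,18.8,2],"spin": -0.43},{"offset": [4.7,21.5,2],"spin": -0.43}]' --grip 0

```text
time_s: 39.4
eef_pos: [574.7, -140.8, 252.4]
ee_rot: [-0.001, 1.0, 0.013, -0.001]
force: [0.3, -0.1, -0.9]
grip_width: 0.003
grip_force: 0.0
```

Emit:
send_rows --targets '[{"offset": [0.75,2.7,0],"spin": 0},{"offset": [1.5,5.4,0],"spin": 0},{"offset": [2.25,8,0],"spin": 0},{"offset": [3,10.7,0],"spin": 0},{"offset": [3.75,13.4,0],"spin": 0},{"offset": [4.5,16,0],"spin": 0},{"offset": [5.25,18.8,0],"spin": 0},{"offset": [6,21.5,0],"spin": 0}]'

```text
time_s: 40.07
eef_pos: [634.5, 74.1, 252.3]
ee_rot: [-0.0, 1.0, 0.014, -0.002]
force: [1.1, -0.4, -0.1]
grip_width: 0.001
grip_force: 0.0
```

Emit:
send_rows --targets '[{"offset": [0.5,3,-0.5],"spin": 0},{"offset": [1,6,-1],"spin": 0},{"offset": [1.5,9,-1.5],"spin": 0},{"offset": [2,12,-2],"spin": 0},{"offset": [2.5,15,-3],"spin": 0},{"offset": [3,18,-4],"spin": 0},{"offset": [3,21,-5],"spin": 0},{"offset": [3,21.5,-5],"spin": 0}]'

```text
time_s: 40.73
eef_pos: [662.7, 292.0, 198.9]
ee_rot: [0.0, 1.0, 0.016, -0.004]
force: [0.7, 0.1, 0.1]
grip_width: 0.0
grip_force: 0.0
```

```bash
cat > rr.py <<'E'
from h import *
s=ctrl.sense();im,d=ctrl.capture('wrist');W=wcloud(d,s).reshape(-1,3);print(s['eef_pos'],2*np.arctan2(s['ee_rot'][2],s['ee_rot'][1]),s['time_s'])
for r in ctrl.place_of('wrist','marble_rear')[:1]: print(r['conf'],wristw(r['uv'],128,s))
b=cv2.cvtColor(im,cv2.COLOR_RGB2HSV).reshape(-1,3);bl=(b[:,0]>100)&(b[:,0]<130)&(b[:,1]>120)
q=W[:,:2]-[584.3,286];x=q@[.9995,.0304];y=q@[-.0304,.9995]
for yo in (0,-150):
    k=bl&(abs(y-yo)<36)&(x>85)&(x<125)&(W[:,2]>100);t=W[k,2].max() if k.any() else 0
    print(yo,k.sum(),'rear max z',np.percentile(W[k,2],98) if k.any() else None,'x max',np.percentile(x[k],98) if k.any() else None)
    k=bl&(abs(y-yo)<36)&(x>20)&(x<70)&(W[:,2]<100)&(W[:,2]>55)
    if k.sum()>50: print('floor slope',np.polyfit(x[k],W[k,2],1))
E
python3 rr.py
```

```text
[662.71999116 291.95016081 198.87168903] 0.03293898327505273 40.7333
0.89 [685.54754457 287.56852232 128.        ]
0 1064 rear max z 244.88805117813365 x max 103.563093361287
floor slope [ 0.08516195 68.20165346]
-150 748 rear max z 127.02898829320004 x max 109.58775991583109
floor slope [-1.90483185e-03  6.90113608e+01]
```

Emit:
send_rows --targets '[{"offset": [1,-0.3,-2],"spin": 0},{"offset": [1.9,-0.3,-4.5],"spin": 0},{"offset": [2,-0.3,-6],"spin": 0},{"offset": [2.1,-0.3,-6.6],"spin": 0},{"offset": [2.2,-0.3,-7.1],"spin": 0},{"offset": [2.2,-0.3,-7.5],"spin": 0},{"offset": [2.2,-0.3,-7.7],"spin": 0},{"offset": [2.2,-0.3,-7.7],"spin": 0}]'

```text
time_s: 41.5
eef_pos: [688.0, 284.0, 129.5]
ee_rot: [-0.0, 1.0, 0.014, 0.002]
force: [2.4, -0.7, 3.0]
grip_width: -0.001
grip_force: 1.4
```

Emit:
send_rows --targets '[{"offset": [-0.2,0,3],"spin": 0},{"offset": [-1,0,6],"spin": 0},{"offset": [-2,0,9],"spin": 0},{"offset": [-2,0,10],"spin": 0}]'

```text
time_s: 41.83
eef_pos: [666.6, 285.3, 234.2]
ee_rot: [-0.001, 1.0, 0.015, 0.004]
force: [0.4, 1.2, 1.0]
grip_width: 0.003
grip_force: 0.0
```

```bash
python3 rr.py; python3 sc.py
```

```text
[666.64844059 285.25704442 234.24200492] 0.029603898019004274 41.8333
0.87 [693.05643023 287.03298575 128.        ]
0 1051 rear max z 274.45207506441193 x max 106.95775959466708
floor slope [3.47160126e-02 6.82280345e+01]
-150 728 rear max z 127.02475739663743 x max 109.67601215604809
floor slope [1.90903195e-03 6.88661722e+01]
scene [319. 230.] 12 [647.   1.  88.]
scene [310. 233.] 4 [633. -23.  87.]
scene [245. 248.] 8 [ 476. -154.   24.]
scene [242. 263.] 36 [ 497. -199.   24.]
scene [211. 296.] 141 [ 531. -362.  128.]
scene [276. 302.] 26 [ 672. -257.   62.]
```

Emit:
send_rows --targets '[{"offset": [1,0.3,-3.5],"spin": 0},{"offset": [2,0.3,-7],"spin": 0},{"offset": [2,0.3,-9.8],"spin": 0},{"offset": [2,0.3,-10.6],"spin": 0},{"offset": [2.1,0.3,-11.1],"spin": 0},{"offset": [2.1,0.3,-11.5],"spin": 0},{"offset": [2.1,0.3,-11.7],"spin": 0},{"offset": [2.1,0.3,-11.7],"spin": 0}]'

```text
time_s: 42.65
eef_pos: [688.5, 288.2, 124.5]
ee_rot: [-0.001, 1.0, 0.015, 0.005]
force: [-35.4, -8.9, 76.4]
grip_width: -0.002
grip_force: 38.0
```

Emit:
send_rows --targets '[{"offset": [-0.2,0,3],"spin": 0},{"offset": [-1,0,6],"spin": 0},{"offset": [-2,0,9],"spin": 0},{"offset": [-2,0,12],"spin": 0},{"offset": [-2,0,12],"spin": 0},{"offset": [-2,0,12],"spin": 0}]'

```text
time_s: 43.15
eef_pos: [668.0, 287.5, 229.9]
ee_rot: [-0.0, 1.0, 0.014, 0.0]
force: [-0.0, 0.3, -0.5]
grip_width: -0.001
grip_force: 0.0
```

```bash
python3 rr.py; python3 - <<'E'
from h import *
im,d=ctrl.capture('top');W=cloud('top',d);z=W[...,2];m=np.zeros_like(z,bool);m[185:255,310:380]=1;m&=(z>70)&(z<92);p=W[m];print('tub',cv2.minEnclosingCircle(p[:,:2].astype(np.float32)))
b=cv2.cvtColor(im,cv2.COLOR_RGB2HSV);am=((b[...,0]<20)&(b[...,1]>110)&(b[...,2]>30));am[:195]=0;am[250:]=0;am[:,:310]=0;am[:,380:]=0
n,l,st,c=cv2.connectedComponentsWithStats(am.astype(np.uint8))
for i in range(1,n): print(c[i].round(),st[i,4],np.nanmedian(W[l==i],0).round())
E
```

```text
[668.02140379 287.52452818 229.88161569] 0.02870369744981298 43.15
0.92 [695.10062879 287.22183644 128.        ]
0 1160 rear max z 271.0977203929766 x max 109.44518112301351
floor slope [7.42607726e-03 6.82209772e+01]
-150 687 rear max z 127.00991890579857 x max 109.55501987139623
floor slope [-4.21849513e-03  6.91047179e+01]
tub ((498.9356384277344, -193.90798950195312), 70.57373809814453)
[344. 226.] 91 [ 493. -196.   22.]
[355. 226.] 31 [ 495. -228.   21.]
[329. 233.] 21 [ 475. -152.   24.]
```

```bash
python3 -c "
from rig import ctrl
print(ctrl.finish_job())"
```

```text
the job is handed in; nothing more can be done
None
```

The job is handed in at about 43 s, with no result reported back. By my last images, all five marbles were in the white tub, which had not moved. The scoop stood upright on its mat, the marble bin was shut at about 0.01 rad, and the wall-plug bin beside it was still level; the wedge bin was not re-measured, nor were the bystanders re-checked one by one.

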